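Seat the carrier plate in its dowel nest and clamp it

TASK

Put the black carrier plate into the dowel nest and press it down through the stiff lift rails until you feel it sit firmly on its stop screws, without pressing harder than about 20 N. Only then swing the red clamp down over it until it is fully closed, let go, and leave everything else on the bench where it is.

Things in the scene. Friction and masses are not known exactly. Their poses are not given: they have to be found in the camera images.
- plate_center (a point): Loose carrier plate, 150 to 260 g, lying flat on a blue 4 mm mat: a black plate 90 (its x) x 60 (its y) x 10 mm with a bare aluminium grip bar standing up in its middle, 36 (x) x 14 (y) mm, rising 34 mm above the plate (44 mm in all). This point: on its vertical middle line, 22 mm above its underside, 22 mm below the bar's top; x along the length, z up. A half turn makes no difference.
- plate: The same carrier plate; origin at the centre of its underside, axes as above. Near its corners are four steel screw heads, 11 mm wide, 5 mm high, only for looks.
- nest_center (a point): Fixed dowel nest: black base 170 x 100 x 12 mm. This point: on the bench surface under the middle of the plate's place; x along the nest towards the clamp's hinge, z up. The plate goes in centred here, its length along x, between six upright round-topped steel dowels, 10 mm thick, tops 43 mm above the bench (straight to 38 mm), with 1.2 mm play on each side.
- nest: The same nest with all its parts; origin and axes as nest_center.
- nest_rest (a point): Point on the nest's middle line, 36 mm above the bench: two white lift rails (one stiff carriage) first hold the plate's underside here or up to 1.5 mm lower. Plate weight and push of 7 to 9 N in all move them down; they stay where left. Below, four brass stop screws stop the plate firmly, its underside then 22 to 32 mm above the bench: set anew each time, not measured. Down on them = home.
- clamp (a joint): Angle (rad) of the nest's red hinged clamp: 0 = fully closed (level, at its end stop), 1.57 = upright, 2.0 = leaning away. Stiff: stays where left; 2 to 5 N at the handle moves it. Two arms (8 mm thick, at the nest's y = +-24 mm) pass either side of the grip bar. A sprung rubber nose under it presses on the plate with at most 3 N, too weak to push it home.
- clamp_handle (a point): Middle of the clamp's handle, a round red bar 10 mm thick and 68 mm long along the nest's y, 140 mm from the hinge. The hinge line runs along the nest's y, 75 mm from the nest's centre towards +x, 56 mm above the bench. Closed, the handle is 56 mm above the bench and 65 mm from the nest's centre towards -x.
- driver: Bystander: yellow-handled screwdriver, 160 mm, lying. Leave alone.
- lenspost: Bystander: black post on a 56 mm steel foot with a round green lens, 140 mm high. Leave alone.
- mirrorpost: Bystander: black post on a 56 mm steel foot with a round mirror, 140 mm high. Leave alone.
- spacer: Bystander: upright bare aluminium cylinder, 24 mm wide, 30 mm high. Leave alone.

How it is judged:
On the way, in this order (a step that is already met when the one before it is completed fails the run):
1. the carrier plate lies between the dowels, down on all four stop screws, with the clamp still up (z of each of stops_c0, stops_c1, stops_c2, stops_c3 in the frame of plate_center above -0.0325 m and horizontal distance between plate_center and nest_center below 0.004 m and angle between the x axis of plate_center and the x axis of nest_center, either way round below 0.08 rad and angle between plate_center's own z axis and vertical below 0.06 rad and value of joint clamp above 1.2 rad), for 0.3 s.
2. the clamp is closed over the seated plate (z of each of stops_c0, stops_c1, stops_c2, stops_c3 in the frame of plate_center above -0.0325 m and horizontal distance between plate_center and nest_center below 0.004 m and angle between the x axis of plate_center and the x axis of nest_center, either way round below 0.08 rad and angle between plate_center's own z axis and vertical below 0.06 rad and value of joint clamp below 0.08 rad), for 0.2 s.
At the end, for the whole second after the job is handed in: The carrier plate is between the dowels within 4 mm and 0.08 rad of the nest's centre and length, level, every stop screw within 1.5 mm of its underside, the clamp within 0.08 rad of closed, and the plate at rest (all of step 2 and linear speed of plate below 0.02 m/s); the robot touches nothing.
It fails at once if the plate is pressed or knocked against the nest with more than 40 N (contact force between plate and nest above 40 N).
It fails at once if the clamp is swung down (below 0.7 rad) over a plate that is not down on its stop screws (value of joint clamp below 0.7 rad and (not (z of stops_c0 in the frame of plate_center above -0.0325 m) or not (z of stops_c1 in the frame of plate_center above -0.0325 m) or not (z of stops_c2 in the frame of plate_center above -0.0325 m) or not (z of stops_c3 in the frame of plate_center above -0.0325 m) or not (horizontal distance between plate_center and nest_center below 0.004 m) or not (angle between the x axis of plate_center and the x axis of nest_center, either way round below 0.08 rad) or not (angle between plate_center's own z axis and vertical below 0.06 rad))).
It fails at once if a bystander is moved by more than 20 mm (distance of any of driver, lenspost, mirrorpost, spacer, fork_c0, postring_c0, screwjar_c0 from where it was at the start of the episode above 0.02 m).
It also fails if it takes over 72 s, if anything falls off the work surface, if the arm or the gripper's body presses on something with over 40 N, if the wrist force passes 120 N, or if a joint passes its speed limit or range.

ROBOT

A 6-joint arm with a two-finger parallel gripper is mounted at the origin on the work surface. World frame = base frame: x ahead of the robot, y to its left, z up, the work surface at z = 0. Lengths are in m, angles in rad, forces in N, time in s.
With the tool pointing down it reaches from about 0.3 to 0.875 m from the base axis. Payload 6.4 kg.
Tool frame: the origin (TCP) lies at the very end of the fingers, on their centre line; the grasp point (between the pads) lies 19 mm behind it; z points along the fingers, y is the direction in which the jaws open and shut (so a half turn about z gives the same grasp; the last joint's range is limited). The gripper opens to 85 mm and grips with 20 to 120 N. Pads are 22 mm wide; open, the fingers measure 114 mm over their backs; the gripper's body (76 mm by 85 mm) begins 54 mm behind the grasp point. The pads swing forward as they close: fully open they stand 13 mm farther back than shut.
Start: joints at [-0.206, 0.181, 1.607, -0, 1.354, -0.206], TCP at [0.575, 0, 0.231] pointing down, gripper open.
Joint ranges: [-2.99, 2.99], [-0.89, 2.07], [0.3, 2.58], [-1.14, 4.28], [0, 2.63], [-3.12, 3.12]. Speed limits (rad/s): [2.57, 2.57, 3.01, 3.14, 3.14, 3.14].

INTERFACE

Orientations are given as a unit quaternion [w, x, y, z].
In Python, from bench import * gives the robot as it stands.
- The arm moves only by the tool arm_command, never from a script. Its argument "motion" is text: rows parted by semicolons, each of 7 numbers parted by spaces: the shift along the tool's x, y, z in units of 0.2 m (1.0 is 0.2 m), then the turn, a rotation vector about the tool's x, y, z in units of 60 degrees (1.0 is 60 degrees), then the opening, from 0 (shut) to 1 (fully open). In form: tx ty tz ax ay az grip; .... A call has 1 to 10 rows; each row shifts and turns the pose as measured when the row begins, along the tool's axes as they then stand; what a row does not reach is not made up. A row lasts 1/12 s, in which the tool goes at most 41.7 mm and 7.16 degrees, less where a joint would pass 70% of its speed; a pose out of reach is approached as far as the arm can. A call with a number of a shift or a turn outside -1 to 1 is refused whole. A call with a gripper value outside its range is refused whole. The fingers move at their own pace and stop on an object; the grip force is fixed at half the most. Time passes only in rows, so rows that do not move let the fingers close. It gives the time, the measured TCP pose, the force and the opening at its end, in the units of the state.
- get_obs(): the state, without advancing time (a new reading comes with each control period).
- camera(name): name is "scene" or "side" or "wrist"; returns a dict with "img" (420x560x3 uint8, red, green, blue), "intrinsics" (3x3 intrinsics, pixels), "pose" (4x4, takes a point from camera to world coordinates); the wrist camera has in their place "mount" (4x4, takes a point from camera to tool coordinates, whose origin is the TCP and whose axes are the flange's). Camera axes: x right, y down, z forward; pixel columns grow to the right and rows downward; lengths in m; the calibration is good to about 2 mm. The wrist camera is an equidistant fisheye: a pixel r from the principal point sees the ray r / f radians off the axis. A picture is of the moment at which its call begins: read the wrist's pose just before it. There is no depth.
- hand_in(): hands the job in, once; it reports no verdict.
Trained networks look in the newest picture that a camera, given by its name, has taken for a name from the list of things; names that differ only in an ending like _2 or _b are one class to them, and where a whole thing is asked for, a point or a joint stands for the part that bears it (a point fixed in the world has none). Each returns a list of dicts, best first, with "conf" (0 to 1); they miss things now and then, are a little off and sometimes report something else, mostly with a low value. They report only what shows in the picture. A call takes as long as a camera call.
- search_frame(camera, target): "box" ([left, top, right, bottom] in pixels, round what is visible of it).
The state is a dict: "time_s": time; "q": joint angles; "dq": joint speeds; "joint_efforts": joint torques, N m; "eef_pos": TCP position; "eef_rot": TCP orientation; "wrist_force": force on the tool from outside, world axes, zero at the start; "torque": the same for the moment, N m; "opening": opening from 0.0 (shut) to 1.0 (fully open).
Only numpy, scipy, OpenCV 4.12 (cv2) and the standard library are available. Lean on these libraries where they do the work, as an engineer would, in place of code of your own. Each camera call takes 0.05 s, during which the arm holds its last target.

## Working session

There is one attempt and no reset: what is moved stays moved. The work goes in short steps, Python scripts to look and compute and a tool call to move; the robot and the scene stay as the last step left them, time stands still between calls to the robot, and variables do not carry over. Pictures are saved under pics/ and viewed, and the job is handed in when it is done.

Besides the shell and the picture viewer there is one more tool, called after "Request:" in YAML: its name, and indented under it one key for each argument. arm_command: Moves the arm, as the interface text tells. Shifts and turns lie within -1 to 1; 1 stands for 0.2 m of shift or 60 degrees of turn. Its arguments: {"type":"object","properties":{"motion":{"type":"string"}},"required":["motion"]}

```bash
mkdir -p pics; ls; python3 - <<'E'
from bench import *
import cv2
o=get_obs();print({k:(v if not hasattr(v,'round') else v) for k,v in o.items()})
for n in ["scene","side","wrist"]:
    c=camera(n);cv2.imwrite(f"pics/{n}0.png",c["img"][:,:,::-1])
    print(n,c["intrinsics"],c.get("pose",c.get("mount")))
    for t in ["plate","nest","clamp","clamp_handle","plate_center"]:
        print(t,[(round(d["conf"],2),[round(x) for x in d["box"]]) for d in search_frame(n,t)[:2]])
E
```

```text
pics
{'time_s': 0.0, 'q': array([-2.06329227e-01,  1.81532015e-01,  1.60800317e+00, -1.05089925e-05,
        1.35377048e+00, -2.06292574e-01]), 'dq': array([ 0.00076119, -0.00046283,  0.00077495,  0.00126792,  0.00049074,
       -0.00016675]), 'joint_efforts': array([ 3.41415571e-04, -4.44869328e+01, -3.51340663e+01, -2.51131587e-04,
        9.11703974e-03,  3.43231875e-05]), 'eef_pos': array([5.74459119e-01, 1.10566618e-04, 2.30391552e-01]), 'eef_rot': array([-7.14054170e-04,  7.07118678e-01,  7.07094366e-01, -4.73024442e-04]), 'wrist_force': array([ 0.46641802,  0.78327288, -0.58033011]), 'torque': array([-0.01147597,  0.04368175,  0.02599384]), 'opening': 1.000829570550461}
scene [[424.5326501    0.         281.52343086]
 [  0.         424.5326501  210.50386338]
 [  0.           0.           1.        ]] [[-0.44219736  0.55027191 -0.70828124  1.38316605]
 [ 0.89691365  0.27368802 -0.34733381  0.39198894]
 [ 0.00272006 -0.78885721 -0.6145705   0.76248085]
 [ 0.          0.          0.          1.        ]]
plate [(0.73, [201, 183, 234, 208])]
nest [(0.55, [312, 173, 379, 249]), (0.
[... 637 characters left out ...]
dle [(0.59, [252, 133, 270, 195]), (0.15, [339, 242, 381, 261])]
plate_center [(0.68, [262, 290, 315, 324])]
wrist [[325.1922621    0.         277.00548567]
 [  0.         325.1922621  210.71217375]
 [  0.           0.           1.        ]] [[ 7.53888675e-05 -9.65596150e-01 -2.60046282e-01  6.62512253e-02]
 [ 9.99999989e-01  1.06909867e-04 -1.07068978e-04  9.30811231e-05]
 [ 1.31186907e-04 -2.60046271e-01  9.65596147e-01 -1.42875127e-01]
 [ 0.00000000e+00  0.00000000e+00  0.00000000e+00  1.00000000e+00]]
plate [(0.65, [220, 332, 285, 350])]
nest [(0.66, [126, 0, 292, 119])]
clamp [(0.83, [225, 3, 288, 94])]
clamp_handle [(0.76, [226, 0, 289, 90])]
plate_center [(0.82, [219, 334, 286, 345])]
```

View pics/scene0.png

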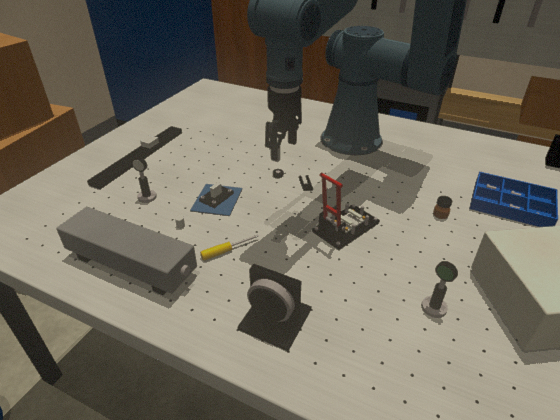

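View pics/side0.png

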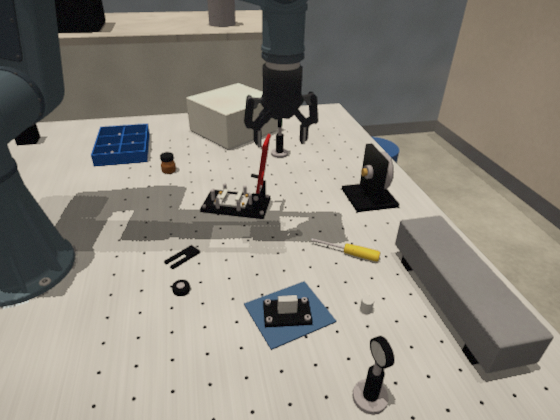

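View pics/wrist0.png

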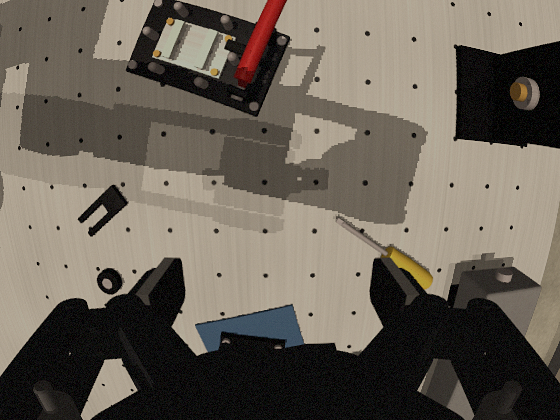

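The plate lies on the blue mat at about (288,312) in the side view. The nest is at about (237,202), with the red clamp up. I'll make a rough estimate first, then look from closer in.

```bash
cat > h.py <<'E'
from bench import *
import cv2, numpy as np
from scipy.spatial.transform import Rotation as R
def quat(q): return R.from_quat([q[1],q[2],q[3],q[0]])
def T_tool(o):
    T=np.eye(4);T[:3,:3]=quat(o["eef_rot"]).as_matrix();T[:3,3]=o["eef_pos"];return T
def shot(n,save=None):
    o=get_obs();c=camera(n)
    P=c["pose"] if "pose" in c else T_tool(o)@c["mount"]
    d=dict(img=c["img"],K=c["intrinsics"],P=P,fish=n=="wrist",o=o)
    if save: cv2.imwrite(f"pics/{save}.png",c["img"][:,:,::-1]); np.savez(f"pics/{save}.npz",K=d["K"],P=P,fish=d["fish"])
    return d
def load(s):
    z=np.load(f"pics/{s}.npz");return dict(K=z["K"],P=z["P"],fish=bool(z["fish"]))
def ray(d,u,v):
    K=d["K"];x=(u-K[0,2])/K[0,0];y=(v-K[1,2])/K[1,1]
    if d["fish"]:
        r=np.hypot(x,y);s=np.sin(r)/r if r>1e-9 else 1;c=np.array([x*s,y*s,np.cos(r)])
    else: c=np.array([x,y,1.])
    return d["P"][:3,3],d["P"][:3,:3]@c
def onz(d,u,v,z):
    o,r=ray(d,u,v);return o+r*(z-o[2])/r[2]
def proj(d,p):
    c=np.linalg.inv(d["P"])@np.append(p,1);K=d["K"]
    if d["fish"]:
        n=np.hypot(c[0],c[1]);th=np.arctan2(n,c[2]);x,y=c[0]/n*th,c[1]/n*th
    else:x,y=c[0]/c[2],c[1]/c[2]
    return K[0,0]*x+K[0,2],K[1,1]*y+K[1,2]
E
python3 - <<'E'
from h import *
a=shot("scene","s1");b=shot("side","d1");w=shot("wrist","w1")
np.set_printoptions(precision=4,suppress=True)
for u,v in [(127,70),(258,115),(289,37)]: print(onz(w,u,v,.012))
print("plate side",onz(b,288,312,.014),"scene",onz(a,217,196,.014))
E
```

```text
[0.3984 0.1403 0.012 ]
[0.5542 0.0777 0.012 ]
[0.5883 0.167  0.012 ]
plate side [ 0.5408 -0.2488  0.014 ] scene [ 0.5432 -0.2355  0.014 ]
```

```bash
python3 - <<'E'
import cv2
a=cv2.imread("pics/scene0.png");cv2.imwrite("pics/c1.png",cv2.resize(a[150:270,150:400],None,fx=3.2,fy=3.2,interpolation=cv2.INTER_CUBIC))
a=cv2.imread("pics/side0.png");cv2.imwrite("pics/c2.png",cv2.resize(a[120:340,150:400],None,fx=2.7,fy=2.7,interpolation=cv2.INTER_CUBIC))
E
```

```text
(no output)
```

View pics/c2.png

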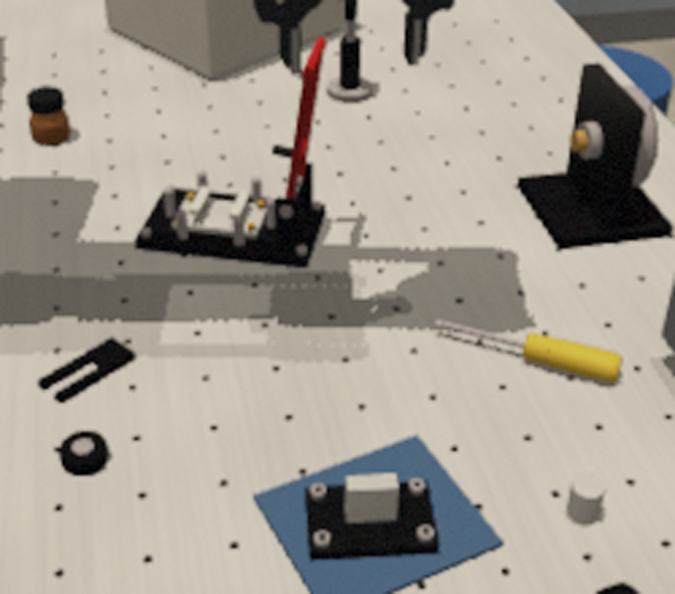

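View pics/c1.png

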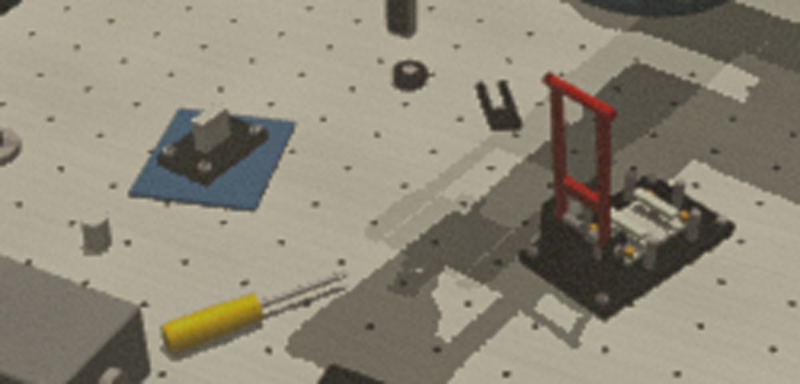

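Request:
arm_command:
  motion: "-0.2 -0.03 0 0 0 0 1;-0.2 -0.03 0 0 0 0 1;-0.2 -0.03 0 0 0 0 1;-0.2 -0.03 0 0 0 0 1;-0.2 -0.03 0 0 0 0 1;-0.2 -0.02 0 0 0 0 1;-0.2 0 0 0 0 0 1;0 0 0 0 0 0 1;0 0 0 0 0 0 1"

```text
time_s: 1.8
eef_pos: [0.5406, -0.2901, 0.2314]
eef_rot: [0.001, 0.705, 0.71, 0.001]
wrist_force: [0.6, 0.9, 0.6]
opening: 1.001
```

```bash
python3 - <<'E'
from h import *
w=shot("wrist","w2");print(w["o"]["eef_pos"],w["o"]["time_s"])
E
```

```text
[ 0.54063674 -0.29009499  0.23136512] 1.8
```

View pics/w2.png

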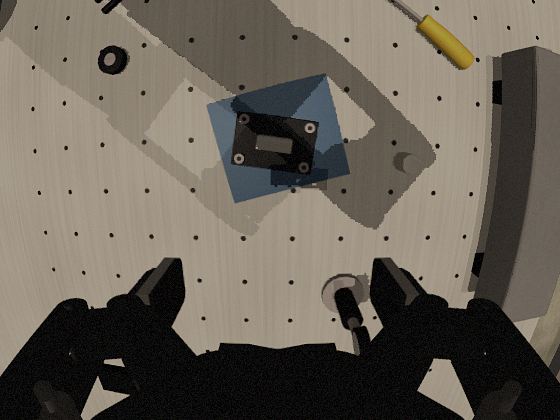

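Wrist view: the plate's four screw heads are at about (244,118), (310,127), (304,167) and (239,159). The mirror post is close by at (345,290). I'll refine these positions.

```bash
python3 - <<'E'
from h import *
np.set_printoptions(precision=4,suppress=True)
im=cv2.imread("pics/w2.png");w=load("w2")
cv2.imwrite("pics/c3.png",cv2.resize(im[95:195,200:340],None,fx=5.5,fy=5.5,interpolation=cv2.INTER_CUBIC))
g=cv2.cvtColor(im,cv2.COLOR_BGR2GRAY).astype(float)
P=[]
for u,v in [(244,118),(310,127),(304,167),(239,159)]:
    for _ in range(3):
        U,V=np.meshgrid(np.arange(int(round(u))-7,int(round(u))+8),np.arange(int(round(v))-7,int(round(v))+8))
        wt=np.clip(g[V,U]-75,0,None)*((U-u)**2+(V-v)**2<42)
        u,v=(wt*U).sum()/wt.sum(),(wt*V).sum()/wt.sum()
    P.append(onz(w,u,v,.019));print(u,v,P[-1])
P=np.array(P);print(P.mean(0),np.linalg.norm(P-np.roll(P,1,0),axis=1))
d=(P[1]-P[0]+P[2]-P[3]);print("yaw",np.degrees(np.arctan2(d[1],d[0])))
print("bar",onz(w,274,144,.048)," mirror foot",onz(w,343,292,.005))
E
```

```text
233.1480855855856 120.88231981981981 [ 0.4932 -0.219   0.019 ]
309.4273570324575 127.80139103554869 [ 0.576  -0.2263  0.019 ]<stdin>:11: RuntimeWarning: invalid value encountered in scalar divide
Traceback (most recent call last):
ValueError: cannot convert float NaN to integer
```

View pics/c3.png

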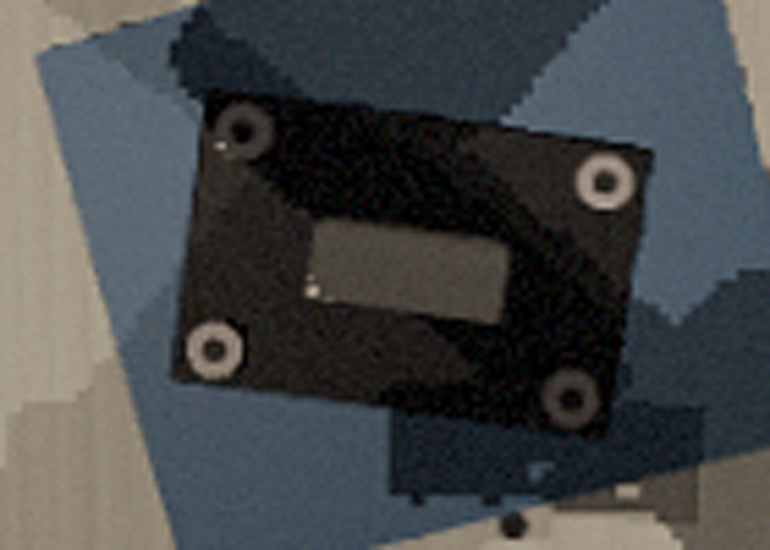

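The zoom shows the screw centres clearly at (244,131), (605,182), (571,399) and (214,349) in crop pixels.

```bash
python3 - <<'E'
from h import *
np.set_printoptions(precision=4,suppress=True)
w=load("w2")
f=lambda x,y:((x+.5)/5.5-.5+200,(y+.5)/5.5-.5+95)
P=np.array([onz(w,*f(*p),.019) for p in [(244,131),(605,182),(571,399),(214,349)]])
print(P,P.mean(0),np.linalg.norm(P-np.roll(P,1,0),axis=1))
d=(P[1]-P[0]+P[2]-P[3]);print("yaw",np.degrees(np.arctan2(d[1],d[0])))
B=np.array([onz(w,*f(*p),.048) for p in [(316,222),(508,242),(501,322),(310,300)]])
print(B.mean(0),np.linalg.norm(B-np.roll(B,1,0),axis=1))
print(" mirror foot",onz(w,343,292,.005),onz(load("d1"),370,397,.005), "lens", onz(load("d1"),281,152,.005))
E
```

```text
[[ 0.505  -0.2165  0.019 ]
 [ 0.5761 -0.2261  0.019 ]
 [ 0.5702 -0.2698  0.019 ]
 [ 0.4988 -0.26    0.019 ]] [ 0.5375 -0.2431  0.019 ] [0.044  0.0718 0.044  0.0721]
yaw -7.745024307273648
[ 0.5378 -0.2428  0.048 ] [0.0143 0.035  0.0147 0.035 ]
 mirror foot [ 0.6288 -0.4332  0.005 ] [ 0.6296 -0.4379  0.005 ] lens [0.6818 0.4296 0.005 ]
```

The plate is at (0.5376, -0.243) with yaw -7.7°, and the two estimates agree. Next I'll look at the nest.

Request:
arm_command:
  motion: "0.2 -0.02 -0.03 0 0 0 1;0.2 -0.03 -0.03 0 0 0 1;0.2 -0.03 -0.03 0 0 0 1;0.2 -0.03 -0.03 0 0 0 1;0.2 -0.03 -0.03 0 0 0 1;0.2 -0.03 -0.03 0 0 0 1;0.2 -0.03 -0.03 0 0 0 1;0.2 -0.03 -0.03 0 0 0 1;0.2 -0.02 0 0 0 0 1;0 0 0 0 0 0 1"

```text
time_s: 2.68
eef_pos: [0.4823, 0.0816, 0.2781]
eef_rot: [0.0, 0.702, 0.712, 0.002]
wrist_force: [-1.0, 1.2, -1.7]
opening: 1.0
```

```bash
python3 - <<'E'
from h import *
w=shot("wrist","w3");print(w["o"]["eef_pos"],w["o"]["time_s"],np.abs(w["o"]["dq"]).max())
w=shot("wrist","w3");print(w["o"]["eef_pos"],w["o"]["time_s"],np.abs(w["o"]["dq"]).max())
E
```

```text
[0.48229746 0.08164152 0.27805501] 2.6833 0.059197761195757495
[0.48288721 0.07940897 0.27820884] 2.7333 0.08174947286961975
```

View pics/w3.png

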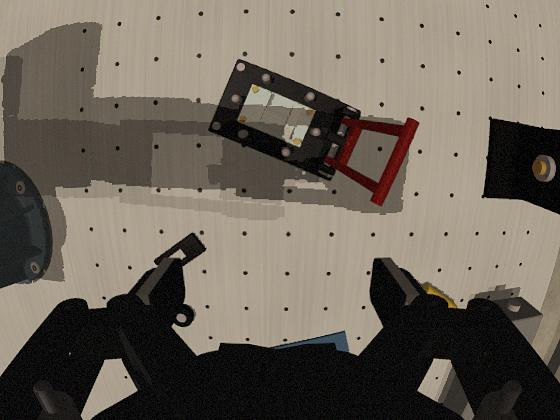

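```bash
python3 - <<'E'
from h import *
for i in range(3): w=shot("wrist","w3");print(w["o"]["eef_pos"],np.abs(w["o"]["dq"]).max())
im=cv2.imread("pics/w3.png")
cv2.imwrite("pics/c4.png",cv2.resize(im[50:190,200:360],None,fx=4,fy=4,interpolation=cv2.INTER_CUBIC))
E
```

```text
[0.48345227 0.07719619 0.27790875] 0.06657580988295234
[0.48386255 0.07563175 0.27765737] 0.051296432593500384
[0.48411532 0.07456349 0.27747504] 0.03708717095213274
```

View pics/c4.png

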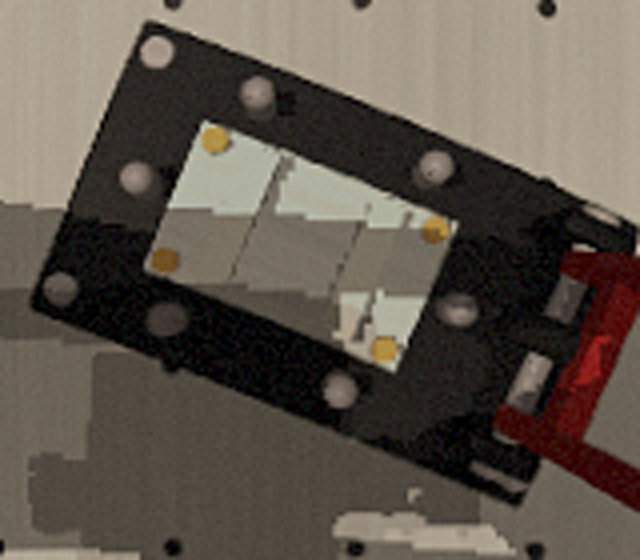

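```bash
cat > fitnest.py <<'E'
from h import *
from scipy.optimize import least_squares
def fit(w,pts,z=.039):
    P=np.array([onz(w,*p,z)[:2] for p in pts])
    M=np.array([[-51.2,0],[51.2,0],[-1,36.2],[1,36.2],[-1,-36.2],[1,-36.2]])/1000
    def res(x):
        c,s=np.cos(x[2]),np.sin(x[2]);m=M.copy();m[2:,0]*=x[3]*1000
        return (m@np.array([[c,s],[-s,c]])+x[:2]-P).ravel()
    r=least_squares(res,[*P.mean(0),-.4,.025]);return r.x,r.fun.reshape(-1,2),P
E
python3 - <<'E'
from fitnest import *
np.set_printoptions(precision=4,suppress=True)
w=load("w3")
pts=[((x+.5)/4-.5+200,(y+.5)/4-.5+50) for x,y in [(137,178),(459,310),(258,93),(437,168),(168,320),(341,390)]]
x,f,P=fit(w,pts);print(x,np.degrees(x[2]));print(f)
d=load("d1")
for u,v in [(265,137)]:print(onz(d,u,v,.19))
# handle: predict for angles
c,s=np.cos(x[2]),np.sin(x[2])
for a in [1.4,1.57,1.7,1.8,1.9,2.0]:
    q=[]
    for y in (-.034,.034):
        X=.075-.14*np.cos(a);Z=.056+.14*np.sin(a)
        p=[x[0]+c*X-s*y,x[1]+s*X+c*y,Z];q+=[np.round(proj(w,p)),np.round(proj(d,p)),np.round(proj(load("s1"),p))]
    print(a,q)
E
```

```text
[ 0.4815  0.1586 -0.3851  0.0277] -22.066998975581058
[[-0.      0.0001]
 [ 0.001   0.    ]
 [ 0.0004 -0.0001]
 [-0.0002  0.0007]
 [-0.001  -0.0002]
 [-0.0002 -0.0005]]
[0.5749 0.1564 0.19  ]
1.4 [array([322., 173.]), array([244., 146.]), array([332., 168.]), array([360.,  86.]), array([251., 134.]), array([353., 179.])]
1.57 [array([352., 186.]), array([254., 146.]), array([326., 171.]), array([390., 100.]), array([260., 134.]), array([347., 182.])]
1.7 [array([373., 196.]), array([262., 147.]), array([321., 174.]), array([411., 112.]), array([267., 135.]), array([341., 186.])]
1.8 [array([388., 202.]), array([268., 149.]), array([317., 177.]), array([424., 120.]), array([273., 137.]), array([337., 189.])]
1.9 [array([401., 207.]), array([273., 151.]), array([313., 180.]), array([436., 128.]), array([278., 139.]), array([333., 192.])]
2.0 [array([411., 212.]), array([279., 153.]), array([309., 184.]), array([446., 135.]), array([283., 141.]), array([329., 196.])]
```

Nest centre is about (0.4815, 0.1586), yaw -22.1°, and the clamp is at about 1.7 rad. I'll go to the plate and rotate so the jaws run along plate y, with the camera on the robot side.

```bash
cat >> h.py <<'E'
def go(target,yaw=None):
    """remaining shift in tool units (0.2 m) and turn units; yaw = wanted world angle of tool y (deg)"""
    o=get_obs();M=quat(o["eef_rot"]).as_matrix()
    d=M.T@(np.array(target)-o["eef_pos"])
    print("t",o["time_s"],"pos",np.round(o["eef_pos"],4),"toolx",np.round(M[:,0],4),"tooly ang",round(float(np.degrees(np.arctan2(M[1,1],M[0,1]))),2),"z",np.round(M[:,2],4),"F",np.round(o["wrist_force"],1),"open",round(float(o["opening"]),3))
    print("shift units",np.round(d/.2,4))
    if yaw is not None:
        y=np.radians(yaw);W=np.array([[-np.sin(y),np.cos(y),0],[np.cos(y),np.sin(y),0],[0,0,-1]]).T
        print("turn units",np.round(R.from_matrix(M.T@W).as_rotvec()/np.radians(60),4))
E
python3 - <<'E'
from fitnest import *
np.set_printoptions(precision=4,suppress=True)
w=shot("wrist","w4");print(w["o"]["eef_pos"],np.abs(w["o"]["dq"]).max())
im=cv2.imread("pics/w4.png")
cv2.imwrite("pics/c5.png",cv2.resize(im[50:190,200:340],None,fx=4.2,fy=4.2,interpolation=cv2.INTER_CUBIC))
go([.5376,-.243,.12],82.25)
E
```

```text
[0.4843 0.0739 0.2773] 0.024816591280798134
t 2.9833 pos [0.4844 0.0734 0.2772] toolx [-0.0054  1.      0.0003] tooly ang 0.31 z [ 0.0024  0.0003 -1.    ] F [ 0.3 -0.3  0.1] open 0.997
shift units [-1.5838  0.2557  0.7863]
turn units [ 0.0021  0.0014 -1.3657]
```

View pics/c5.png

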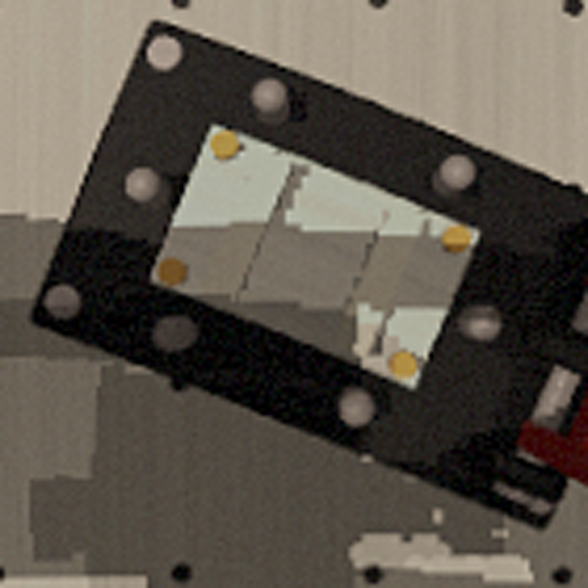

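```bash
python3 - <<'E'
from fitnest import *
np.set_printoptions(precision=4,suppress=True)
w=load("w4")
f=lambda x,y:((x+.5)/4.2-.5+200,(y+.5)/4.2-.5+50)
x,r,P=fit(w,[f(*p) for p in [(142,184),(482,325),(270,96),(458,171),(176,333),(357,406)]]);print(x,np.degrees(x[2]));print(r)
S=np.array([onz(w,*f(*p),.027) for p in [(224,145),(456,238),(172,271),(403,365)]]);print(S.mean(0),S)
E
```

```text
[ 0.4814  0.1587 -0.3859  0.0275] -22.111885833872194
[[ 0.0002  0.    ]
 [ 0.0008  0.0007]
 [ 0.0005  0.0002]
 [-0.0003  0.0001]
 [-0.001  -0.0003]
 [-0.0003 -0.0006]]
[0.4813 0.1585 0.027 ] [[0.4556 0.1901 0.027 ]
 [0.5216 0.1636 0.027 ]
 [0.4409 0.1537 0.027 ]
 [0.5069 0.1267 0.027 ]]
```

Request:
arm_command:
  motion: "-0.2 0.03 0.04 0 0 0 1;-0.2 0.03 0.04 0 0 0 1;-0.2 0.03 0.04 0 0 0 1;-0.2 0.03 0.04 0 0 0 1;-0.2 0.03 0.04 0 0 0 1;-0.2 0.03 0.04 0 0 0 1;-0.2 0.03 0.04 0 0 0 1;-0.18 0.03 0.02 0 0 0 1;0 0 0 0 0 -0.11 1;0 0 0 0 0 -0.11 1"

```text
time_s: 3.82
eef_pos: [0.5288, -0.2605, 0.2133]
eef_rot: [-0.0, 0.625, 0.781, 0.002]
wrist_force: [0.7, -0.1, -0.5]
opening: 1.002
```

Request:
arm_command:
  motion: "0 0 0.04 0 0 -0.115 1;0 0 0.04 0 0 -0.115 1;0 0 0.04 0 0 -0.115 1;0 0 0.04 0 0 -0.115 1;0 0 0.04 0 0 -0.115 1;0 0 0.04 0 0 -0.115 1;0 0 0.04 0 0 -0.115 1;0 0 0 0 0 -0.115 1;0 0 0 0 0 -0.115 1;0 0 0 0 0 -0.1 1"

```text
time_s: 4.65
eef_pos: [0.5176, -0.2815, 0.1476]
eef_rot: [-0.004, 0.067, 0.998, 0.004]
wrist_force: [0.3, -0.0, -1.7]
opening: 1.006
```

```bash
python3 - <<'E'
from h import *
go([.5376,-.243,.10],82.25)
E
```

```text
t 4.65 pos [ 0.5176 -0.2815  0.1476] toolx [-0.9909  0.1347  0.0081] tooly ang 82.26 z [-0.0072  0.0075 -0.9999] F [ 0.3 -0.  -1.7] open 1.006
shift units [-0.0748  0.2029  0.2388]
turn units [ 0.0062 -0.0077  0.0002]
```

Request:
arm_command:
  motion: "-0.05 0.12 0.1 0.006 -0.008 0 1;-0.03 0.08 0.1 0 0 0 1;0 0 0 0 0 0 1;0 0 0 0 0 0 1"

```text
time_s: 4.98
eef_pos: [0.5362, -0.2515, 0.1056]
eef_rot: [-0.0, 0.07, 0.998, -0.001]
wrist_force: [0.5, -0.6, -0.1]
opening: 1.006
```

```bash
python3 - <<'E'
from h import *
go([.5376,-.243,.04],82.25)
E
```

```text
t 4.9833 pos [ 0.5362 -0.2515  0.1056] toolx [-9.902e-01  1.400e-01  1.000e-04] tooly ang 81.95 z [-3.0e-04 -1.1e-03 -1.0e+00] F [ 0.5 -0.6 -0.1] open 1.006
shift units [-0.001   0.0434  0.328 ]
turn units [-0.0011 -0.0001 -0.005 ]
```

Request:
arm_command:
  motion: "0 0.045 0.06 0 0 -0.005 1;0 0 0.1 0 0 0 1;0 0 0.09 0 0 0 1;0 0 0.04 0 0 0 1;0 0 0 0 0 0 1;0 0 0 0 0 0 1"

```text
time_s: 5.48
eef_pos: [0.5368, -0.2485, 0.0469]
eef_rot: [0.001, 0.071, 0.997, -0.002]
wrist_force: [0.1, -0.1, 0.6]
opening: 0.998
```

```bash
python3 - <<'E'
from h import *
go([.5376,-.243,.0195],82.25)
shot("wrist","w5")
E
```

```text
t 5.4833 pos [ 0.5368 -0.2485  0.0469] toolx [-0.9898  0.1422 -0.0032] tooly ang 81.83 z [ 0.0026 -0.0042 -1.    ] F [ 0.1 -0.1  0.6] open 0.998
shift units [0.0002 0.0283 0.1368]
turn units [-0.0036  0.003  -0.0071]
```

View pics/w5.png

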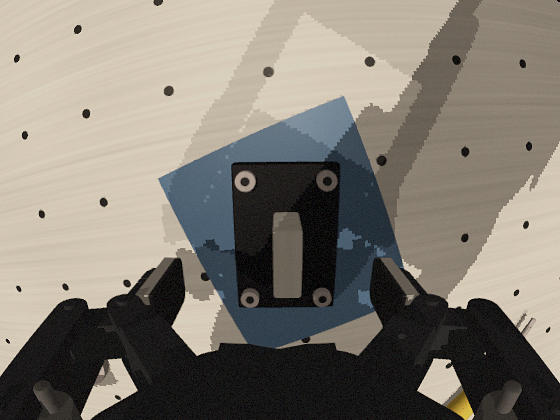

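The bar stands squarely between the jaws, about 10 px right of centre, which matches the 5.6 mm offset still to go. I'll correct that and go down.

Request:
arm_command:
  motion: "0 0.03 0.04 -0.004 0.003 -0.007 1;0 0.015 0.05 0 0 0 1;0 0.005 0.04 0 0 0 1;0 0 0 0 0 0 1;0 0 0 0 0 0 1"

```text
time_s: 5.95
eef_pos: [0.5404, -0.2391, 0.0217]
eef_rot: [0.002, 0.067, 0.998, -0.001]
wrist_force: [0.2, -0.2, 0.6]
opening: 1.001
```

```bash
python3 - <<'E'
from h import *
go([.5376,-.243,.0195],82.25)
w=shot("wrist","w6")
E
```

```text
t 5.95 pos [ 0.5404 -0.2391  0.0217] toolx [-0.9909  0.1343 -0.005 ] tooly ang 82.28 z [ 0.0047 -0.0025 -1.    ] F [ 0.2 -0.2  0.6] open 1.001
shift units [ 0.0114 -0.0212  0.0112]
turn units [-0.0018  0.0047  0.0005]
```

View pics/w6.png

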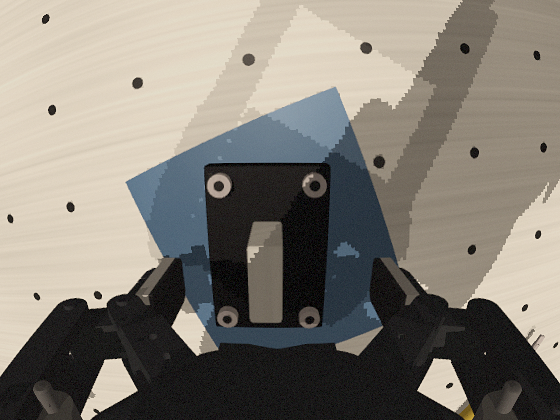

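Request:
arm_command:
  motion: "0.012 -0.022 0.01 0 0.005 0 1;0 0 0 0 0 0 1;0 0 0 0 0 0 1;0 0 0 0 0 0 1"

```text
time_s: 6.33
eef_pos: [0.5374, -0.2439, 0.0201]
eef_rot: [-0.0, 0.067, 0.998, -0.001]
wrist_force: [0.7, 0.1, 0.5]
opening: 0.996
```

```bash
python3 - <<'E'
from h import *
go([.5376,-.243,.0195],82.25)
E
```

```text
t 6.3333 pos [ 0.5374 -0.2439  0.0201] toolx [-9.910e-01  1.341e-01  4.000e-04] tooly ang 82.29 z [-7.0e-04 -2.2e-03 -1.0e+00] F [0.7 0.1 0.5] open 0.996
shift units [-0.0006  0.0045  0.0028]
turn units [-0.0022 -0.0004  0.0007]
```

Request:
arm_command:
  motion: "0 0.004 0 0 0 0 0;0 0 0 0 0 0 0;0 0 0 0 0 0 0;0 0 0 0 0 0 0;0 0 0 0 0 0 0;0 0 0 0 0 0 0;0 0 0 0 0 0 0;0 0 0 0 0 0 0;0 0 0 0 0 0 0;0 0 0 0 0 0 0"

```text
time_s: 7.17
eef_pos: [0.538, -0.2437, 0.0211]
eef_rot: [0.0, 0.067, 0.998, -0.002]
wrist_force: [-1.3, -0.5, 0.8]
opening: 0.152
```

```bash
python3 - <<'E'
from h import *
go([.5376,-.243,.0195],82.25)
shot("wrist","w7")
E
```

```text
t 7.1667 pos [ 0.538  -0.2437  0.0211] toolx [-0.9909  0.1345 -0.0012] tooly ang 82.27 z [ 7.0e-04 -3.3e-03 -1.0e+00] F [-1.3 -0.5  0.8] open 0.152
shift units [0.0027 0.0031 0.0077]
turn units [-0.0031  0.0011  0.0004]
```

View pics/w7.png

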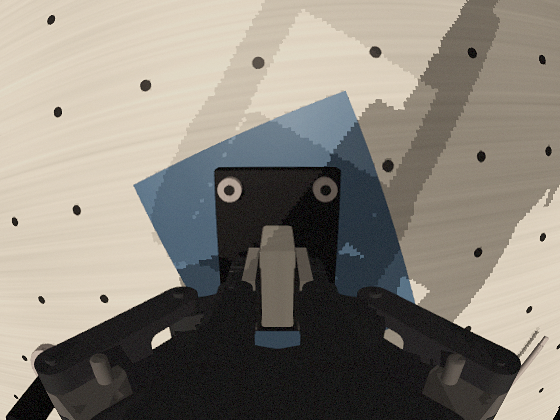

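The bar is gripped (opening 0.15, about 13 mm). The two visible screws at (230,189) and (325,189) give the plate's offset in the tool frame.

```bash
python3 - <<'E'
from h import *
np.set_printoptions(precision=4,suppress=True)
w=load("w7");im=cv2.imread("pics/w7.png")
o=get_obs();T=T_tool(o)
A=[np.linalg.inv(T)@np.append(onz(w,u,v,.019),1) for u,v in [(230,189),(325,189)]]
print(A, np.mean(A,0)[:2]-[.036,0])
E
```

```text
[array([ 0.0369, -0.0209,  0.0021,  1.    ]), array([0.0369, 0.0225, 0.0019, 1.    ])] [0.0009 0.0008]
```

Request:
arm_command:
  motion: "0 0 -0.03 0 0 0 0;0 0 -0.08 0 0 0 0;0 0 -0.15 0 0 0 0;0 0 -0.18 0 0 0 0;0 0 -0.18 0 0 0 0;0 0 -0.18 0 0 0 0;0 0 -0.18 0 0 0 0;0 0 -0.1 0 0 0 0;0 0 0 0 0 0 0;0 0 0 0 0 0 0"

```text
time_s: 8.05
eef_pos: [0.5333, -0.2392, 0.2423]
eef_rot: [-0.006, 0.067, 0.998, 0.003]
wrist_force: [-0.2, 1.4, -2.2]
opening: 0.151
```

```bash
python3 - <<'E'
from h import *
np.set_printoptions(precision=4,suppress=True)
a=np.radians(-22.1);c,s=np.cos(a),np.sin(a)
wp=np.array([.4814,.1587])+np.array([[c,-s],[s,c]])@np.array([-.02,-.14]);print(wp)
go([*wp,.24],67.9);shot("wrist","w8")
E
```

```text
[0.4102 0.0365]
t 8.05 pos [ 0.5333 -0.2392  0.2423] toolx [-0.9909  0.1342  0.0126] tooly ang 82.28 z [-0.0119  0.0062 -0.9999] F [-0.2  1.4 -2.2] open 0.151
shift units [0.7948 1.2835 0.0276]
turn units [ 0.0028 -0.0126  0.2397]
```

View pics/w8.png

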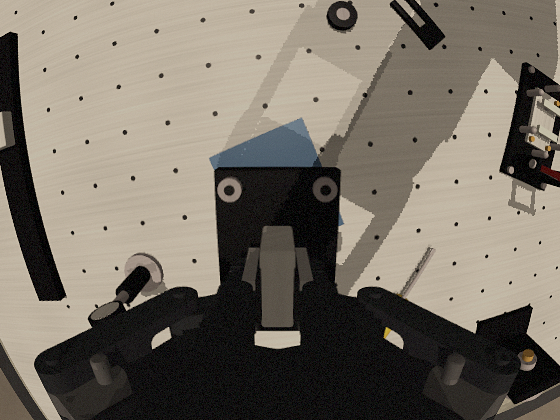

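Request:
arm_command:
  motion: "0.08 0.12 0 0.003 -0.012 0 0;0.1 0.16 0 0 0 0 0;0.1 0.16 0 0 0 0 0;0.1 0.16 0 0 0 0 0;0.1 0.16 0 0 0 0 0;0.1 0.16 0 0 0 0 0;0.1 0.16 0 0 0 0 0;0.08 0.12 0 0 0 0.1 0;0 0 0 0 0 0.1 0;0 0 0 0 0 0.04 0"

```text
time_s: 8.93
eef_pos: [0.3951, 0.0331, 0.2173]
eef_rot: [-0.021, 0.199, 0.98, 0.005]
wrist_force: [-0.4, 0.5, -2.5]
opening: 0.151
```

```bash
python3 - <<'E'
from h import *
go([.4814,.1587,.12],67.9)
E
```

```text
t 8.9333 pos [0.3951 0.0331 0.2173] toolx [-0.9199  0.3896  0.0438] tooly ang 67.04 z [-0.04    0.0179 -0.999 ] F [-0.4  0.5 -2.5] open 0.151
shift units [-0.1736  0.7464  0.4799]
turn units [ 0.0012 -0.0418 -0.0143]
```

Request:
arm_command:
  motion: "-0.04 0.1 0 0 -0.042 -0.014 0;-0.04 0.14 0 0 0 0 0;-0.04 0.14 0 0 0 0 0;-0.03 0.14 0 0 0 0 0;0 0.12 0 0 0 0 0;0 0.06 0 0 0 0 0;0 0 0 0 0 0 0;0 0 0 0 0 0 0;0 0 0 0 0 0 0"

```text
time_s: 9.68
eef_pos: [0.464, 0.1577, 0.1933]
eef_rot: [-0.017, 0.192, 0.981, -0.004]
wrist_force: [-0.7, -0.5, -1.7]
opening: 0.156
```

```bash
python3 - <<'E'
from h import *
go([.4814,.1587,.12],67.9);shot("wrist","w9")
E
```

```text
t 9.6833 pos [0.464  0.1577 0.1933] toolx [-0.9254  0.3776  0.0328] tooly ang 67.83 z [-3.570e-02 -9.000e-04 -9.994e-01] F [-0.7 -0.5 -1.7] open 0.156
shift units [-0.0906  0.0427  0.3633]
turn units [-0.0137 -0.0313 -0.0014]
```

View pics/w9.png

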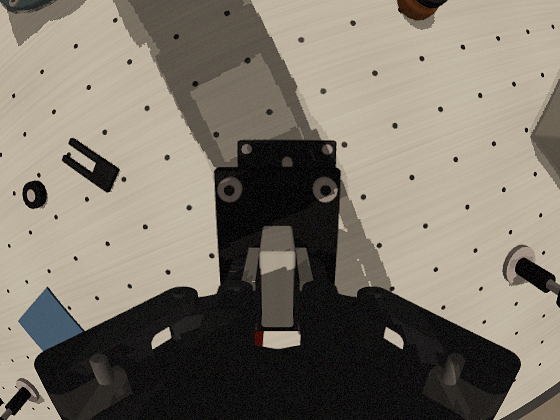

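The wrist view shows the nest's -x end just beyond the plate: base corners at (246,148) and (329,148), end dowel at (287,161). I'll level the tool, centre it and come down part way.

Request:
arm_command:
  motion: "-0.05 0.02 0.05 -0.014 -0.031 0 0;-0.04 0.02 0.1 0 0 0 0;0 0 0.1 0 0 0 0;0 0 0.05 0 0 0 0;0 0 0 0 0 0 0;0 0 0 0 0 0 0"

```text
time_s: 10.23
eef_pos: [0.4822, 0.1527, 0.1307]
eef_rot: [0.0, 0.196, 0.981, -0.0]
wrist_force: [1.6, 0.1, -2.5]
opening: 0.149
```

```bash
python3 - <<'E'
from h import *
go([.4814,.1587,.09],67.9)
E
```

```text
t 10.2333 pos [0.4822 0.1527 0.1307] toolx [-9.234e-01  3.839e-01 -8.000e-04] tooly ang 67.42 z [ 5.e-04 -1.e-03 -1.e+00] F [ 1.6  0.1 -2.5] open 0.149
shift units [0.0154 0.0261 0.2033]
turn units [-0.0007  0.0008 -0.008 ]
```

Request:
arm_command:
  motion: "0.01 0.02 0.06 0 0 -0.008 0;0.005 0.006 0.09 0 0 0 0;0 0 0.08 0 0 0 0;0 0 0.02 0 0 0 0;0 0 0 0 0 0 0;0 0 0 0 0 0 0"

```text
time_s: 10.73
eef_pos: [0.4844, 0.1592, 0.0823]
eef_rot: [0.004, 0.191, 0.982, 0.001]
wrist_force: [-0.2, 1.0, -1.6]
opening: 0.156
```

```bash
python3 - <<'E'
from h import *
go([.4814,.1587,.075],67.9)
for i in range(3): w=shot("wrist","w10")
go([.4814,.1587,.075],67.9)
im=cv2.imread("pics/w10.png")
cv2.imwrite("pics/c10.png",cv2.resize(im[50:300,150:420],None,fx=2.4,fy=2.4,interpolation=cv2.INTER_CUBIC))
s=shot("side","d10");cv2.imwrite("pics/c11.png",cv2.resize(s["img"][100:240,170:320,::-1],None,fx=4,fy=4,interpolation=cv2.INTER_CUBIC))
E
```

```text
t 10.7333 pos [0.4844 0.1592 0.0823] toolx [-0.9267  0.3757 -0.0079] tooly ang 67.93 z [ 8.5e-03 -1.0e-04 -1.0e+00] F [-0.2  1.  -1.6] open 0.156
shift units [ 0.0132 -0.008   0.0364]
turn units [0.003  0.0076 0.0006]
t 10.8833 pos [0.4851 0.1592 0.083 ] toolx [-0.9267  0.3758 -0.0095] tooly ang 67.93 z [ 0.0102 -0.     -0.9999] F [-0.6  0.5 -1.7] open 0.154
shift units [ 0.0165 -0.0093  0.0398]
turn units [0.0037 0.009  0.0004]
```

View pics/c10.png

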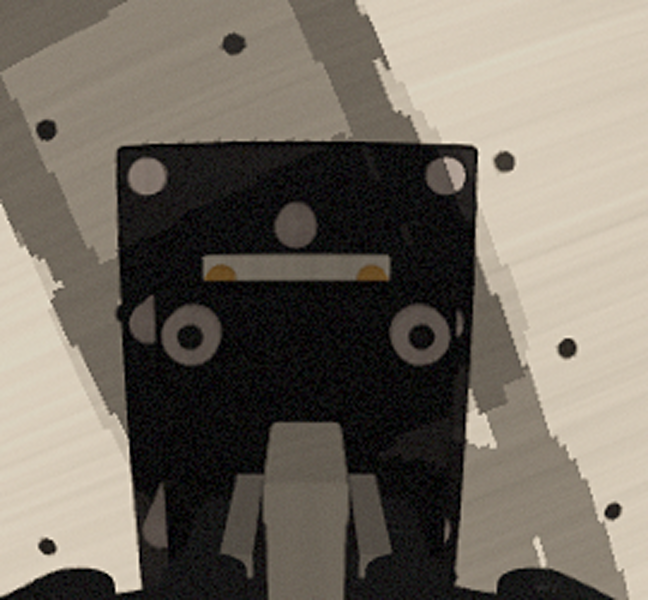

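View pics/c11.png

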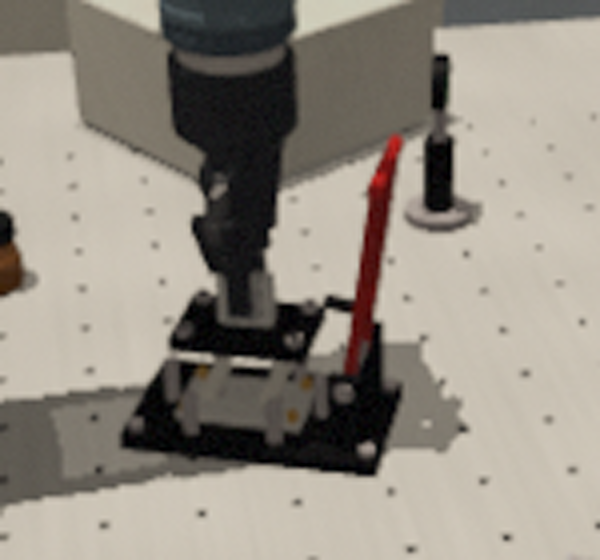

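The view is clear. The nest's middle column is about 296 in the crop and the plate's is about 304. I'll measure the end dowel and plate screws in the same frame for the relative offset.

```bash
cat > rel.py <<'E'
from h import *
np.set_printoptions(precision=4,suppress=True)
def rel(name,screws,dowel,base,zb,s,ox,oy):
    w=load(name);f=lambda p:((p[0]+.5)/s-.5+ox,(p[1]+.5)/s-.5+oy)
    P=np.array([onz(w,*f(p),zb+.015)[:2] for p in screws])
    D=onz(w,*f(dowel),.040)[:2]
    B=np.array([onz(w,*f(p),.013)[:2] for p in base])
    d=P[1]-P[0];ny=d/np.linalg.norm(d);nx=np.array([ny[1],-ny[0]]) # toward +X nest
    if nx@(P[0]-D)<0: nx=-nx
    C=P.mean(0)+nx*.036
    b=B[1]-B[0];by=b/np.linalg.norm(b);bx=np.array([by[1],-by[0]])
    if bx@nx<0:bx=-bx
    N=D+bx*.0512
    print("plate",C,np.degrees(np.arctan2(nx[1],nx[0])),"nest",N,np.degrees(np.arctan2(bx[1],bx[0])),"spacing",np.linalg.norm(d),np.linalg.norm(b))
    print("nest-plate along nestx,nesty",(N-C)@bx,(N-C)@np.array([-bx[1],bx[0]]), "dowel lateral vs base", (D-B.mean(0))@np.array([-bx[1],bx[0]]))
E
python3 - <<'E'
from rel import *
print(load("w10")["P"][:3,3])
rel("w10",[(190,335),(419,335)],(295,224),[(147,176),(446,176)],.083-.0171,2.4,150,50)
E
```

```text
[0.4228 0.1845 0.2251]
plate [0.4842 0.1599] -22.109891706191032 nest [0.4805 0.159 ] -22.18824919218963 spacing 0.04351464281942279 0.0812574821353896
nest-plate along nestx,nesty -0.0030478629659074917 -0.002251497409922357 dowel lateral vs base -6.074317055189131e-05
```

Request:
arm_command:
  motion: "0.016 -0.011 0.02 0.004 0.009 0 0;0 0 0.02 0 0 0 0;0 0 0 0 0 0 0;0 0 0 0 0 0 0;0 0 0 0 0 0 0"

```text
time_s: 11.35
eef_pos: [0.4821, 0.1583, 0.0759]
eef_rot: [0.001, 0.191, 0.981, 0.0]
wrist_force: [-0.6, 0.0, -2.6]
opening: 0.154
```

```bash
python3 - <<'E'
from h import *
for i in range(2): w=shot("wrist","w11")
go([.4807,.1582,.07],67.85)
im=cv2.imread("pics/w11.png")
cv2.imwrite("pics/c12.png",cv2.resize(im[50:300,150:420],None,fx=2.4,fy=2.4,interpolation=cv2.INTER_CUBIC))
E
```

```text
t 11.45 pos [0.4823 0.1583 0.076 ] toolx [-0.9267  0.3759 -0.0022] tooly ang 67.92 z [ 2.3e-03 -1.0e-04 -1.0e+00] F [ 0.2  0.3 -1.9] open 0.151
shift units [ 0.0071 -0.0034  0.0299]
turn units [0.0007 0.0021 0.0012]
```

View pics/c12.png

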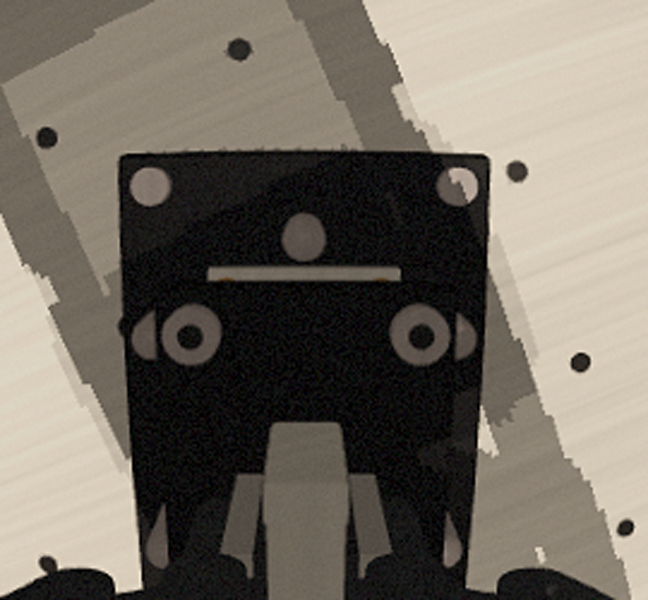

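Laterally symmetric now: the side dowels show equally on the left and right of the plate. I'll measure the remaining offset along nest x.

```bash
python3 - <<'E'
from rel import *
rel("w11",[(190,335),(419,335)],(303,237),[(150,186),(457,186)],.076-.0171,2.4,150,50)
E
```

```text
plate [0.4815 0.159 ] -22.084417705254783 nest [0.4806 0.1589] -22.103325291126982 spacing 0.04360528996578058 0.08102264011706858
nest-plate along nestx,nesty -0.0007825956043474359 -0.00038740448072468423 dowel lateral vs base -3.3765716459590094e-05
```

Request:
arm_command:
  motion: "0.005 -0.002 0.01 0.001 0.002 0 0;0 0 0.02 0 0 0 0;0 0 0.02 0 0 0 0;0 0 0.01 0 0 0 0;0 0 0 0 0 0 0;0 0 0 0 0 0 0"

```text
time_s: 11.95
eef_pos: [0.481, 0.1583, 0.0625]
eef_rot: [-0.0, 0.191, 0.981, -0.0]
wrist_force: [0.4, 0.1, -1.1]
opening: 0.148
```

```bash
python3 - <<'E'
from h import *
for i in range(1): w=shot("wrist","w13")
go([.4807,.1585,.06],67.9)
im=cv2.imread("pics/w13.png")
cv2.imwrite("pics/c13.png",cv2.resize(im[50:300,150:420],None,fx=2.4,fy=2.4,interpolation=cv2.INTER_CUBIC))
E
```

```text
t 12.0 pos [0.4809 0.1583 0.0625] toolx [-9.267e-01  3.759e-01  4.000e-04] tooly ang 67.92 z [-6.e-04 -3.e-04 -1.e+00] F [-0.  -1.  -3.7] open 0.15
shift units [0.0014 0.0004 0.0125]
turn units [-0.0005 -0.0004  0.0003]
```

View pics/c13.png

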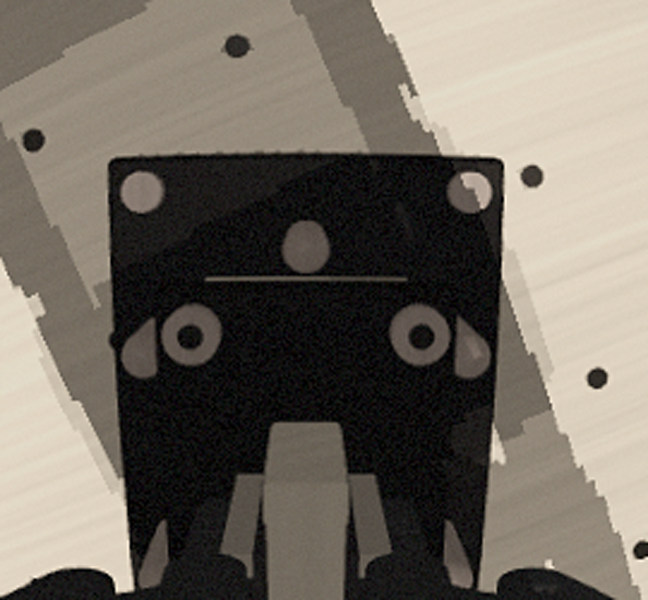

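```bash
python3 - <<'E'
from rel import *
rel("w13",[(190.5,335),(419.5,335)],(306,244),[(141.5,192),(470,192)],.0625-.0171,2.4,150,50)
E
```

```text
plate [0.4803 0.1591] -22.067274022838753 nest [0.4801 0.1594] -22.07251733486376 spacing 0.04365721276445959 0.08131436705458284
nest-plate along nestx,nesty -0.0003492952942508027 0.00018416856216968677 dowel lateral vs base 7.441616487150844e-05
```

Request:
arm_command:
  motion: "0 0 0.012 0 0 0 0;0 0 0.012 0 0 0 0;0 0 0 0 0 0 0;0 0 0 0 0 0 0"

```text
time_s: 12.33
eef_pos: [0.4812, 0.1583, 0.0574]
eef_rot: [-0.0, 0.191, 0.981, -0.0]
wrist_force: [-0.7, 0.2, -2.2]
opening: 0.15
```

Well centred, within 0.4 mm. I'll keep going down in small steps.

Request:
arm_command:
  motion: "0.002 0 0.012 0 0 0 0;0 0 0.01 0 0 0 0;0 0 0 0 0 0 0;0 0 0 0 0 0 0"

```text
time_s: 12.67
eef_pos: [0.4809, 0.1585, 0.0527]
eef_rot: [0.0, 0.191, 0.981, -0.0]
wrist_force: [0.2, -0.5, -2.2]
opening: 0.153
```

Request:
arm_command:
  motion: "0 0 0.01 0 0 0 0;0 0 0.01 0 0 0 0;0 0 0 0 0 0 0"

```text
time_s: 12.92
eef_pos: [0.4812, 0.1586, 0.0492]
eef_rot: [0.0, 0.191, 0.982, -0.0]
wrist_force: [-0.0, -0.8, -2.7]
opening: 0.153
```

```bash
python3 - <<'E'
from h import *
go([.4807,.1585,.05],67.9)
w=shot("wrist","w14")
im=cv2.imread("pics/w14.png")
cv2.imwrite("pics/c14.png",cv2.resize(im[50:300,150:420],None,fx=2.4,fy=2.4,interpolation=cv2.INTER_CUBIC))
s=shot("side","d14");cv2.imwrite("pics/c15.png",cv2.resize(s["img"][100:240,170:320,::-1],None,fx=4,fy=4,interpolation=cv2.INTER_CUBIC))
go([.4807,.1585,.05],67.9)
E
```

```text
t 12.9167 pos [0.4812 0.1586 0.0492] toolx [-9.267e-01  3.757e-01 -7.000e-04] tooly ang 67.93 z [ 6.e-04 -3.e-04 -1.e+00] F [-0.  -0.8 -2.7] open 0.153
shift units [ 0.0021 -0.0013 -0.0039]
turn units [-0.0001  0.0006  0.0006]
t 13.0167 pos [0.4813 0.1586 0.0493] toolx [-9.267e-01  3.757e-01 -9.000e-04] tooly ang 67.93 z [ 9.e-04 -3.e-04 -1.e+00] F [-0.6  0.7 -2.3] open 0.153
shift units [ 0.0027 -0.0014 -0.0037]
turn units [0.     0.0009 0.0005]
```

View pics/c14.png

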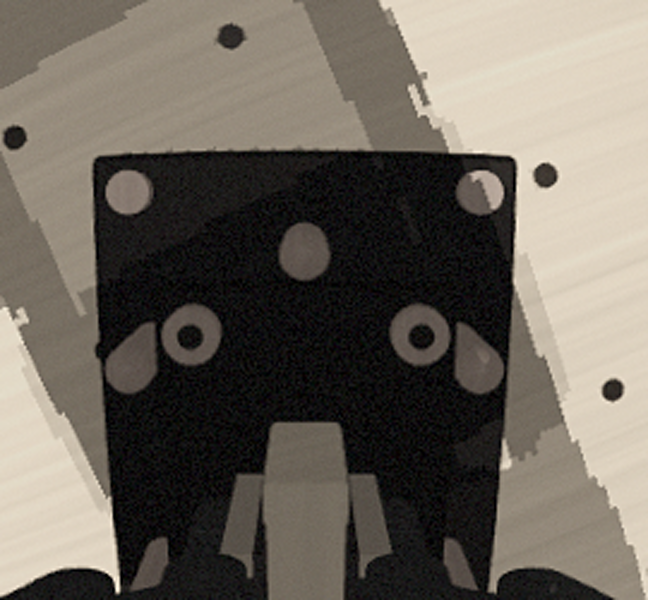

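View pics/c15.png

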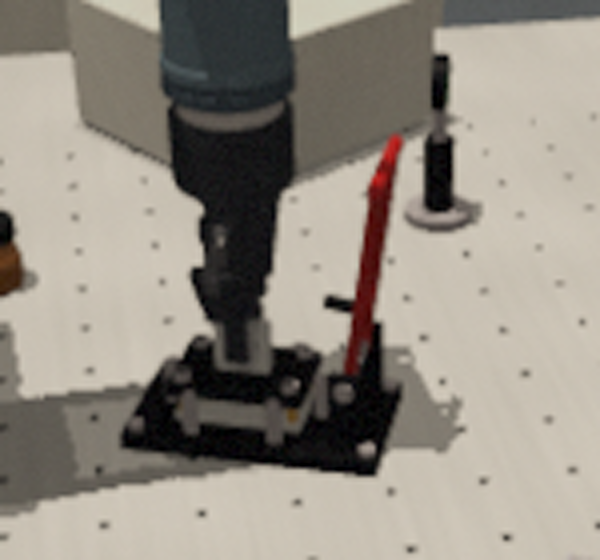

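The plate is between the dowels and there is no contact force yet. I'll press on in about 1 mm steps and watch the force.

Request:
arm_command:
  motion: "0.003 -0.001 0.008 0 0 0 0;0 0 0.006 0 0 0 0;0 0 0 0 0 0 0"

```text
time_s: 13.27
eef_pos: [0.4813, 0.1586, 0.0471]
eef_rot: [0.001, 0.191, 0.982, 0.0]
wrist_force: [-1.0, -0.9, -1.9]
opening: 0.15
```

Request:
arm_command:
  motion: "0 0 0.008 0 0 0 0;0 0 0.008 0 0 0 0"

```text
time_s: 13.43
eef_pos: [0.4814, 0.1586, 0.0444]
eef_rot: [0.001, 0.191, 0.982, 0.0]
wrist_force: [-3.3, -0.8, 4.0]
opening: 0.154
```

Request:
arm_command:
  motion: "0 0 0.008 0 0 0 0;0 0 0.008 0 0 0 0"

```text
time_s: 13.6
eef_pos: [0.4814, 0.1586, 0.0412]
eef_rot: [0.001, 0.191, 0.982, -0.0]
wrist_force: [-1.9, -0.8, 4.6]
opening: 0.148
```

Contact at TCP z of about 0.046. The rails are moving at about +4.5 N, against -2 N hanging free. I'll continue one or two rows at a time.

Request:
arm_command:
  motion: "0 0 0.007 0 0.001 0 0;0 0 0.007 0 0 0 0"

```text
time_s: 13.77
eef_pos: [0.4816, 0.1587, 0.0409]
eef_rot: [0.0, 0.191, 0.982, -0.0]
wrist_force: [-11.6, -1.8, 26.1]
opening: 0.152
```

Request:
arm_command:
  motion: "0 0 0.007 0 0.001 0 0;0 0 0.007 0 0 0 0"

```text
time_s: 13.93
eef_pos: [0.4816, 0.1587, 0.0409]
eef_rot: [-0.001, 0.191, 0.982, -0.001]
wrist_force: [-8.9, -2.2, 20.3]
opening: 0.152
```

It stops firmly at TCP z = 0.0409, peaking at about 26 N. I'll ease off and check that it is level.

Request:
arm_command:
  motion: "0.003 0 -0.003 0 0 0 0;0 0 0 0 0 0 0;0 0 0 0 0 0 0"

```text
time_s: 14.18
eef_pos: [0.4812, 0.159, 0.0411]
eef_rot: [-0.0, 0.191, 0.982, -0.0]
wrist_force: [0.2, 0.2, -2.7]
opening: 0.153
```

```bash
python3 - <<'E'
from h import *
go([.4807,.1585,.04],67.9);print(get_obs()["torque"])
w=shot("wrist","w15")
im=cv2.imread("pics/w15.png")
cv2.imwrite("pics/c16.png",cv2.resize(im[50:300,150:420],None,fx=2.4,fy=2.4,interpolation=cv2.INTER_CUBIC))
s=shot("side","d15");cv2.imwrite("pics/c17.png",cv2.resize(s["img"][150:240,190:290,::-1],None,fx=6,fy=6,interpolation=cv2.INTER_CUBIC))
go([.4807,.1585,.04],67.9)
E
```

```text
t 14.1833 pos [0.4812 0.159  0.0411] toolx [-9.272e-01  3.745e-01  7.000e-04] tooly ang 68.01 z [-9.e-04 -5.e-04 -1.e+00] F [ 0.2  0.2 -2.7] open 0.153
shift units [ 0.0015 -0.0032  0.0056]
turn units [-0.0008 -0.0006  0.0018]
[-0.01469533  0.05398618 -0.04604452]
t 14.2833 pos [0.4812 0.159  0.0411] toolx [-9.272e-01  3.745e-01  8.000e-04] tooly ang 68.01 z [-1.1e-03 -6.0e-04 -1.0e+00] F [-0.2  0.7 -2.4] open 0.153
shift units [ 0.0016 -0.0031  0.0056]
turn units [-0.0009 -0.0008  0.0018]
```

View pics/c16.png

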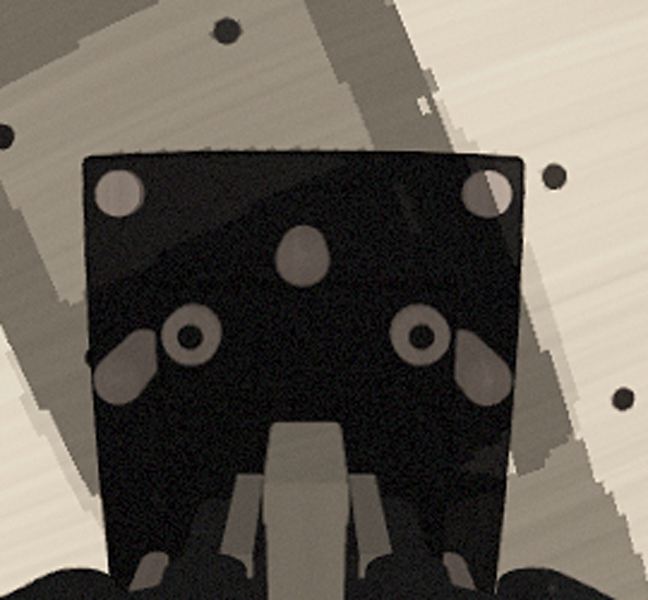

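View pics/c17.png

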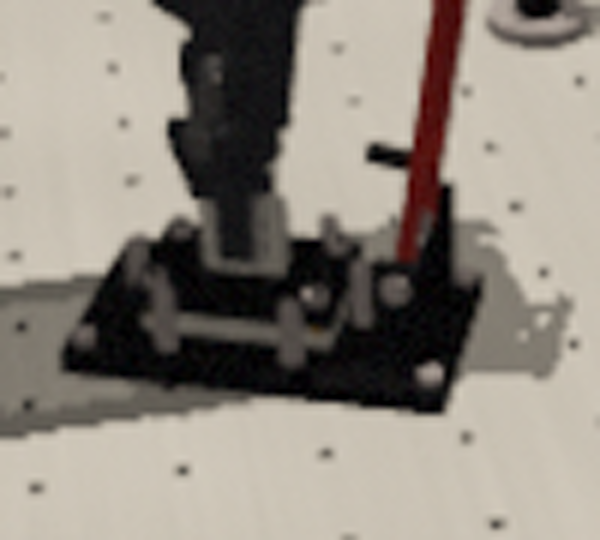

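Request:
arm_command:
  motion: "0.001 -0.001 0.003 0 0 0 0;0 0 0.003 0 0 0 0;0 0 0.002 0 0 0 0"

```text
time_s: 14.53
eef_pos: [0.4813, 0.159, 0.041]
eef_rot: [-0.001, 0.191, 0.982, -0.0]
wrist_force: [-3.6, -0.5, 4.5]
opening: 0.152
```

Request:
arm_command:
  motion: "0.001 0 0.004 0 0 0 0;0 0 0.004 0 0 0 0;0 0 0.004 0 0 0 0"

```text
time_s: 14.78
eef_pos: [0.4814, 0.159, 0.041]
eef_rot: [-0.001, 0.19, 0.982, -0.001]
wrist_force: [-5.3, -0.3, 10.1]
opening: 0.149
```

It holds 12 N above the hanging force with no movement, so it is home. I'll ease off, open the jaws part way and lift.

Request:
arm_command:
  motion: "0 0 -0.002 0 0 0 0;0 0 0 0 0 0 0.45;0 0 0 0 0 0 0.45;0 0 0 0 0 0 0.45;0 0 0 0 0 0 0.45;0 0 0 0 0 0 0.45;0 0 0 0 0 0 0.45"

```text
time_s: 15.37
eef_pos: [0.4821, 0.159, 0.0411]
eef_rot: [-0.001, 0.191, 0.982, -0.001]
wrist_force: [-0.7, 0.8, 0.1]
opening: 0.45
```

Request:
arm_command:
  motion: "0 0 -0.02 0 0 0 0.45;0 0 -0.05 0 0 0 0.45;0 0 -0.08 0 0 0 0.45;0 0 -0.08 0 0 0 0.45;0 0 0 0 0 0 0.45;0 0 0 0 0 0 0.45"

```text
time_s: 15.87
eef_pos: [0.4818, 0.159, 0.0906]
eef_rot: [-0.001, 0.191, 0.982, -0.001]
wrist_force: [-1.4, -0.6, -1.0]
opening: 0.445
```

```bash
python3 - <<'E'
from h import *
go([.4807,.1585,.04],67.9)
w=shot("wrist","w16")
s=shot("side","d16");cv2.imwrite("pics/c18.png",cv2.resize(s["img"][130:240,190:310,::-1],None,fx=5,fy=5,interpolation=cv2.INTER_CUBIC))
E
```

```text
t 15.8667 pos [0.4818 0.159  0.0906] toolx [-0.9274  0.3741  0.0018] tooly ang 68.03 z [-0.0024 -0.0011 -1.    ] F [-1.4 -0.6 -1. ] open 0.445
shift units [ 0.0039 -0.0039  0.2531]
turn units [-0.0018 -0.0017  0.0021]
```

View pics/w16.png

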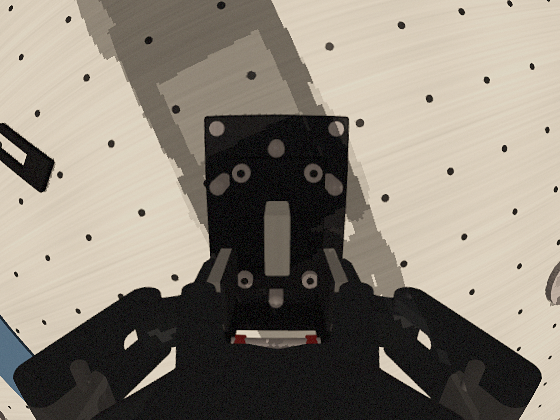

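View pics/c18.png

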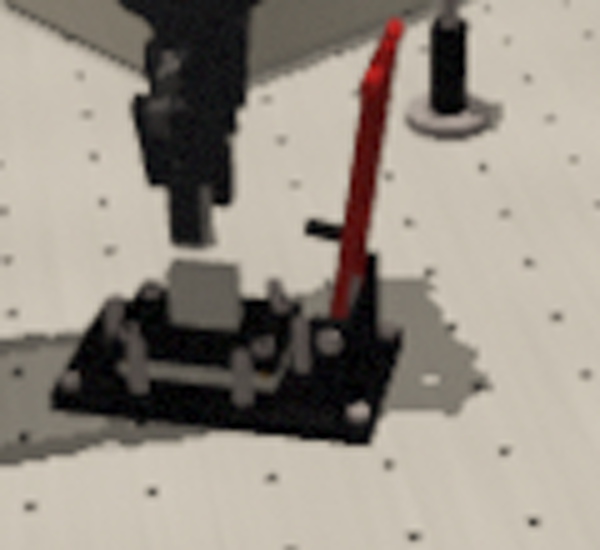

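The plate lies between the dowels. As a quick check of height and level, I'll work out the underside height that gives the true 72 x 43.7 mm screw spacing.

```bash
python3 - <<'E'
from h import *
np.set_printoptions(precision=4,suppress=True)
im=cv2.imread("pics/w16.png")
cv2.imwrite("pics/c19.png",cv2.resize(im[110:310,190:370],None,fx=3,fy=3,interpolation=cv2.INTER_CUBIC))
w=load("w16")
for zb in (.022,.026,.030,.034,.036):
    P=np.array([onz(w,u,v,zb+.015)[:2] for u,v in [(241,173),(313.5,173),(310,281),(245,281)]])
    print(zb,P.mean(0),np.linalg.norm(P-np.roll(P,1,0),axis=1))
# side brass, handle prediction
c,s=np.cos(np.radians(-22.1)),np.sin(np.radians(-22.1))
for a in (1.6,1.65,1.7,1.75): 
  for y in(-.034,.034):
    X=.075-.14*np.cos(a);p=[.481+c*X-s*y,.1587+s*X+c*y,.056+.14*np.sin(a)];print(a,y,np.round(proj(load("d16"),p),1))
go([.6,.2,.26],67.9)
E
```

```text
0.022 [0.4818 0.1598] [0.0732 0.0444 0.0732 0.0441]
0.026 [0.4806 0.1603] [0.0717 0.0435 0.0717 0.0432]
0.03 [0.4794 0.1608] [0.0702 0.0426 0.0702 0.0423]
0.034 [0.4781 0.1613] [0.0687 0.0417 0.0687 0.0414]
0.036 [0.4775 0.1615] [0.068  0.0412 0.068  0.0409]
1.6 -0.034 [255.8 146.3]
1.6 0.034 [261.6 134.3]
1.65 -0.034 [258.7 146.7]
1.65 0.034 [264.4 134.7]
1.7 -0.034 [261.6 147.2]
1.7 0.034 [267.1 135.2]
1.75 -0.034 [264.6 147.9]
1.75 0.034 [269.9 135.9]
t 15.9667 pos [0.4817 0.159  0.0901] toolx [-0.9274  0.3742  0.0022] tooly ang 68.03 z [-0.0029 -0.0011 -1.    ] F [-0.6  0.8  0.4] open 0.446
shift units [-0.4696  0.4098 -0.8515]
turn units [-0.002  -0.0021  0.0021]
```

View pics/c19.png

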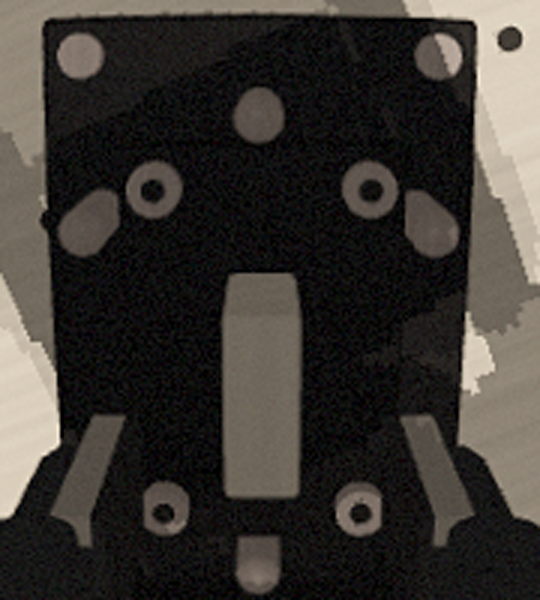

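The spacing gives an underside near 25–26 mm, equal at both ends, so the plate is home and level. The clamp is still at about 1.72 rad. Now I'll plan the clamp push and check the black stand near the approach side.

```bash
cat > clampgo.py <<'E'
from h import *
c,s=np.cos(np.radians(-22.1)),np.sin(np.radians(-22.1))
def n2w(X,Y,Z): return [.4811+c*X-s*Y,.1588+s*X+c*Y,Z]
def w2n(p): d=np.array(p)[:2]-[.4811,.1588]; return [c*d[0]+s*d[1],-s*d[0]+c*d[1],p[2]]
def cg(X,Y,Z):
    print("nest pos",np.round(w2n(get_obs()["eef_pos"]),4)); go(n2w(X,Y,Z),67.9)
E
python3 - <<'E'
from clampgo import *
d=load("d16")
for u,v in [(343,188),(372,208),(397,200)]: p=onz(d,u,v,0);print(np.round(p,3),np.round(w2n(p),3))
p=onz(d,372,147,.09);print("top",np.round(w2n(p),3))
cg(0,0,.24)
E
```

```text
[0.809 0.183 0.   ] [0.295 0.146 0.   ]
[0.851 0.07  0.   ] [0.376 0.057 0.   ]
[0.935 0.094 0.   ] [0.445 0.111 0.   ]
top [0.366 0.244 0.09 ]
nest pos [0.0005 0.0004 0.0901]
t 15.9667 pos [0.4817 0.159  0.0901] toolx [-0.9274  0.3742  0.0022] tooly ang 68.03 z [-0.0029 -0.0011 -1.    ] F [-0.6  0.8  0.4] open 0.446
shift units [ 0.0044 -0.0035 -0.7496]
turn units [-0.002  -0.0021  0.0021]
```

Request:
arm_command:
  motion: "0 0 -0.1 -0.002 -0.002 0 0.2;0 0 -0.18 0 0 0 0;0 0 -0.18 0 0 0 0;0 0 -0.18 0 0 0 0;0 0 -0.12 0 0 0 0;0 0 0 0 0 0 0;0 0 0 0 0 0 0"

```text
time_s: 16.55
eef_pos: [0.4772, 0.1584, 0.2404]
eef_rot: [-0.008, 0.191, 0.982, -0.002]
wrist_force: [-0.7, -0.5, -0.6]
opening: 0.002
```

```bash
python3 - <<'E'
from clampgo import *
cg(.15,0,.25)
E
```

```text
nest pos [-0.0034 -0.0019  0.2404]
t 16.55 pos [0.4772 0.1584 0.2404] toolx [-0.9271  0.3746  0.0144] tooly ang 68.0 z [-0.016  -0.0012 -0.9999] F [-0.7 -0.5 -0.6] open 0.002
shift units [-0.7663  0.0076 -0.0589]
turn units [-0.0068 -0.0137  0.0017]
```

Request:
arm_command:
  motion: "-0.05 0.01 -0.05 -0.007 -0.014 0 0;-0.15 0 -0.02 0 0 0 0;-0.18 0 0 0 0 0 0;-0.18 0 0 0 0 0 0;-0.15 0 0 0 0 0 0;-0.07 0 0 0 0 0 0;0 0 0 0 0 0 0;0 0 0 0 0 0 0"

```text
time_s: 17.22
eef_pos: [0.627, 0.0982, 0.2416]
eef_rot: [-0.006, 0.19, 0.982, -0.001]
wrist_force: [0.2, 0.4, 0.1]
opening: 0.004
```

```bash
python3 - <<'E'
from clampgo import *
cg(.15,0,.155);shot("wrist","w17")
s=shot("side","d17");cv2.imwrite("pics/c20.png",cv2.resize(s["img"][60:240,190:340,::-1],None,fx=3.3,fy=3.3,interpolation=cv2.INTER_CUBIC))
E
```

```text
nest pos [ 0.158  -0.0013  0.2416]
t 17.2167 pos [0.627  0.0982 0.2416] toolx [-0.9276  0.3733  0.0116] tooly ang 68.08 z [-1.250e-02  1.000e-04 -9.999e-01] F [0.2 0.4 0.1] open 0.004
shift units [0.0347 0.0086 0.4333]
turn units [-0.0044 -0.0111  0.003 ]
```

View pics/c20.png

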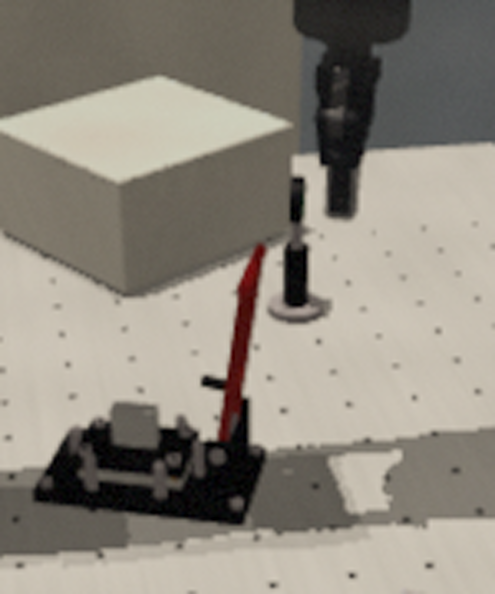

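View pics/w17.png

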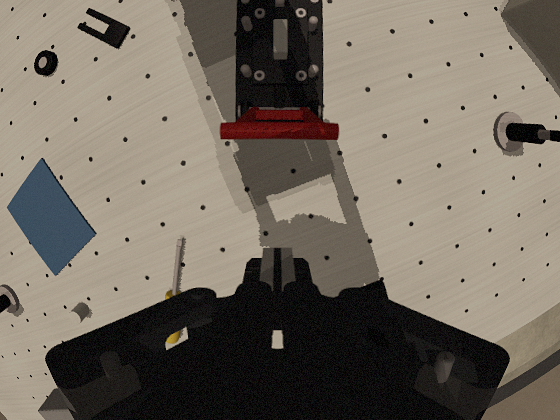

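The handle is centred ahead of the shut fingers, at column 279. I'll go down behind it.

Request:
arm_command:
  motion: "0.02 0.008 0.08 -0.004 -0.011 0.003 0;0.01 0 0.14 0 0 0 0;0 0 0.14 0 0 0 0;0 0 0.06 0 0 0 0;0 0 0 0 0 0 0;0 0 0 0 0 0 0"

```text
time_s: 17.82
eef_pos: [0.6167, 0.1067, 0.1579]
eef_rot: [0.001, 0.189, 0.982, 0.0]
wrist_force: [0.1, 0.4, -0.3]
opening: 0.001
```

```bash
python3 - <<'E'
from clampgo import *
cg(.118,0,.155)
E
```

```text
nest pos [0.1453 0.0027 0.1579]
t 17.8167 pos [0.6167 0.1067 0.1579] toolx [-0.9286  0.371  -0.0024] tooly ang 68.22 z [ 2.7e-03  3.0e-04 -1.0e+00] F [ 0.1  0.4 -0.3] open 0.001
shift units [ 0.1365 -0.0129  0.0143]
turn units [0.0012 0.0023 0.0054]
```

Request:
arm_command:
  motion: "0.04 -0.01 0 0 0 0.005 0;0.04 0 0 0 0 0 0;0.04 0 0 0 0 0 0;0.04 0 0 0 0 0 0;0.04 0 0 0 0 0 0;0.04 0 0 0 0 0 0"

```text
time_s: 18.32
eef_pos: [0.5716, 0.1238, 0.1649]
eef_rot: [0.007, 0.192, 0.981, 0.001]
wrist_force: [1.8, -2.1, -1.2]
opening: -0.004
```

```bash
python3 - <<'E'
from clampgo import *
cg(.01,0,.155)
E
```

```text
nest pos [0.097  0.0016 0.1649]
t 18.3167 pos [0.5716 0.1238 0.1649] toolx [-0.9264  0.3763 -0.014 ] tooly ang 67.9 z [ 1.470e-02 -8.000e-04 -9.999e-01] F [ 1.8 -2.1 -1.2] open -0.004
shift units [ 0.4358 -0.0083  0.0435]
turn units [ 0.0046  0.0133 -0.0001]
```

Request:
arm_command:
  motion: "0.045 -0.003 0.02 0.004 0.013 0 0;0.045 -0.003 0.01 0 0.003 0 0;0.045 0 0.01 0 0.003 0 0;0.045 0 0.01 0 0.003 0 0;0.045 0 0.005 0 0.003 0 0;0.045 0 0.005 0 0.003 0 0"

```text
time_s: 18.82
eef_pos: [0.5179, 0.145, 0.154]
eef_rot: [-0.006, 0.192, 0.981, 0.002]
wrist_force: [4.1, -1.2, -2.4]
opening: 0.001
```

```bash
python3 - <<'E'
from clampgo import *
cg(.01,0,.155)
s=shot("side","d18");cv2.imwrite("pics/c21.png",cv2.resize(s["img"][60:240,190:340,::-1],None,fx=3.3,fy=3.3,interpolation=cv2.INTER_CUBIC))
E
```

```text
nest pos [0.0393 0.001  0.154 ]
t 18.8167 pos [0.5179 0.145  0.154 ] toolx [-0.9264  0.3764  0.012 ] tooly ang 67.89 z [-0.0101  0.0069 -0.9999] F [ 4.1 -1.2 -2.4] open 0.001
shift units [ 0.1466 -0.0052 -0.0032]
turn units [ 0.0025 -0.0115 -0.0002]
```

View pics/c21.png

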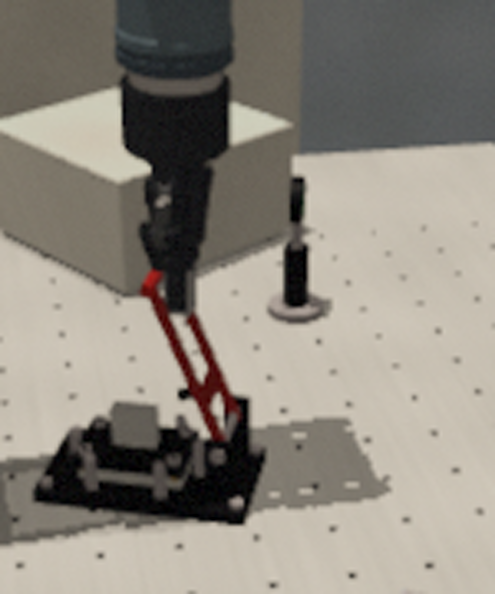

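The clamp follows, now at roughly 1.15 rad with the handle against the finger shafts. A bit further, then I'll switch to pressing from above.

Request:
arm_command:
  motion: "0.04 -0.002 0 0.002 -0.011 0 0;0.04 -0.002 0 0 0 0 0;0.03 0 0 0 0 0 0;0 0 0 0 0 0 0"

```text
time_s: 19.2
eef_pos: [0.4923, 0.1539, 0.1519]
eef_rot: [-0.003, 0.191, 0.982, -0.0]
wrist_force: [0.7, 0.2, 0.4]
opening: -0.004
```

```bash
python3 - <<'E'
from clampgo import *
cg(.01,0,.155)
s=shot("side","d19");cv2.imwrite("pics/c22.png",cv2.resize(s["img"][60:240,190:340,::-1],None,fx=3.3,fy=3.3,interpolation=cv2.INTER_CUBIC))
d=load("d19")
for a in (.8,.9,1.,1.1): 
  for y in(-.034,.034):
    X=.075-.14*np.cos(a);print(a,y,(np.array(proj(d,n2w(X,y,.056+.14*np.sin(a))))-[190,60])*3.3)
E
```

```text
nest pos [ 0.0122 -0.0003  0.1519]
t 19.2 pos [0.4923 0.1539 0.1519] toolx [-0.9269  0.3754  0.0051] tooly ang 67.95 z [-5.2e-03  8.0e-04 -1.0e+00] F [0.7 0.2 0.4] open -0.004
shift units [ 0.0112  0.0014 -0.0153]
turn units [-0.0011 -0.0049  0.0009]
0.8 -0.034 [ 81.81586575 321.36877494]
0.8 0.034 [107.48789116 281.4274198 ]
0.9 -0.034 [ 94.90003317 311.32067734]
0.9 0.034 [120.04335886 271.65584578]
1.0 -0.034 [109.4179357  302.61903758]
1.0 0.034 [133.93702971 263.18227188]
1.1 -0.034 [125.22573442 295.39168386]
1.1 0.034 [149.03058193 256.12880799]
```

View pics/c22.png

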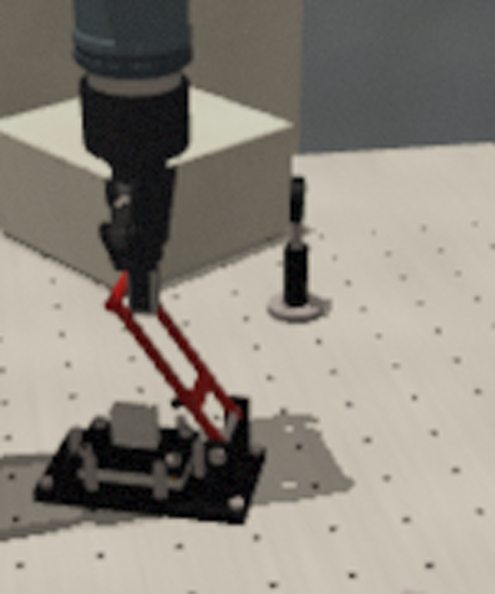

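Request:
arm_command:
  motion: "0.03 0 0 0 -0.005 0 0;0.035 0 0 0 0 0 0;0.02 0 0 0 0 0 0;0 0 0 0 0 0 0;-0.06 0 0 0 0 0 0;-0.06 0 -0.03 0 0 0 0;0 0 -0.12 0 0 0 0;0 0 -0.12 0 0 0 0;0 0 0 0 0 0 0;0 0 0 0 0 0 0"

```text
time_s: 20.08
eef_pos: [0.5014, 0.1495, 0.2076]
eef_rot: [-0.002, 0.192, 0.981, -0.001]
wrist_force: [-1.0, 0.4, -0.7]
opening: 0.004
```

```bash
python3 - <<'E'
from clampgo import *
cg(-.02,0,.19)
s=shot("side","d20");cv2.imwrite("pics/c23.png",cv2.resize(s["img"][60:240,190:340,::-1],None,fx=3.3,fy=3.3,interpolation=cv2.INTER_CUBIC))
d=load("d20")
for a in (.7,.8,.9): 
  for y in(-.034,.034):
    X=.075-.14*np.cos(a);print(a,y,X,.056+.14*np.sin(a),(np.array(proj(d,n2w(X,y,.056+.14*np.sin(a))))-[190,60])*3.3)
E
```

```text
nest pos [ 0.0223 -0.0009  0.2076]
t 20.0833 pos [0.5014 0.1495 0.2076] toolx [-0.9264  0.3764  0.004 ] tooly ang 67.89 z [-4.7e-03 -8.0e-04 -1.0e+00] F [-1.   0.4 -0.7] open 0.004
shift units [0.2113 0.0048 0.0887]
turn units [-0.0023 -0.0038 -0.0002]
0.7 -0.034 -0.03207790621982841 0.14619047621327674 [ 70.28526009 332.62251715]
0.7 0.034 -0.03207790621982841 0.14619047621327674 [ 96.38686879 292.36232601]
0.8 -0.034 -0.022538939308603165 0.1564298527259332 [ 81.81586575 321.36877494]
0.8 0.034 -0.022538939308603165 0.1564298527259332 [107.48789116 281.4274198 ]
0.9 -0.034 -0.012025395557893032 0.1656657673478477 [ 94.90003317 311.32067734]
0.9 0.034 -0.012025395557893032 0.1656657673478477 [120.04335886 271.65584578]
```

View pics/c23.png

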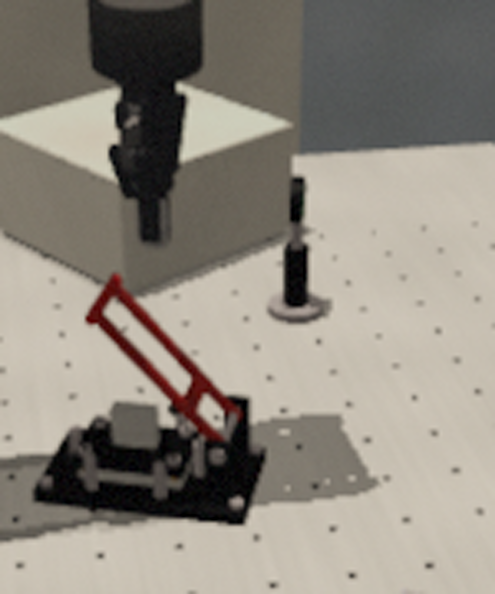

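The clamp is now at about 0.87 rad. I'll move over the handle and press down along the arc.

Request:
arm_command:
  motion: "0.08 0.004 0.01 0 -0.004 0 0;0.1 0 0.02 0 0 0 0;0.04 0 0.04 0 0 0 0;0 0 0.02 0 0 0 0;0 0 0 0 0 0 0"

```text
time_s: 20.55
eef_pos: [0.4598, 0.1664, 0.1853]
eef_rot: [-0.002, 0.192, 0.981, -0.002]
wrist_force: [0.6, 0.3, -0.1]
opening: -0.0
```

```bash
python3 - <<'E'
from clampgo import *
cg(-.022,0,.168)
E
```

```text
nest pos [-0.0226 -0.001   0.1853]
t 20.55 pos [0.4598 0.1664 0.1853] toolx [-0.926   0.3775  0.0033] tooly ang 67.82 z [-0.0046 -0.0024 -1.    ] F [ 0.6  0.3 -0.1] open -0.0
shift units [-0.0032  0.0052  0.0865]
turn units [-0.0038 -0.0032 -0.0013]
```

Request:
arm_command:
  motion: "0 0.004 0.04 -0.004 -0.003 0 0;0.01 0 0.04 0 0 0 0;0.025 0 0.04 0 0 0 0;0.025 0 0.04 0 0 0 0;0.02 0 0.03 0 0 0 0"

```text
time_s: 20.97
eef_pos: [0.4451, 0.174, 0.1451]
eef_rot: [-0.002, 0.193, 0.981, 0.001]
wrist_force: [-4.4, 1.7, 5.7]
opening: 0.0
```

```bash
python3 - <<'E'
from clampgo import *
cg(-.05,0,.128)
s=shot("side","d21");cv2.imwrite("pics/c24.png",cv2.resize(s["img"][60:240,190:340,::-1],None,fx=3.3,fy=3.3,interpolation=cv2.INTER_CUBIC))
E
```

```text
nest pos [-0.0391  0.0005  0.1451]
t 20.9667 pos [0.4451 0.174  0.1451] toolx [-0.9253  0.3793  0.0049] tooly ang 67.71 z [-0.0039  0.0033 -1.    ] F [-4.4  1.7  5.7] open 0.0
shift units [ 0.0542 -0.0028  0.0858]
turn units [ 0.0015 -0.0046 -0.0032]
```

View pics/c24.png

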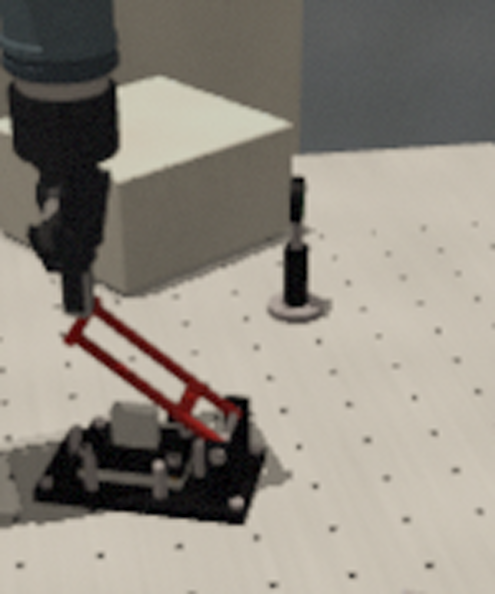

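Pressing works at about 6–7 N. I'll continue along the arc.

Request:
arm_command:
  motion: "0.015 -0.002 0.04 0 -0.005 0 0;0.015 0 0.04 0 0 0 0;0.012 0 0.04 0 0 0 0;0.01 0 0.04 0 0 0 0;0.008 0 0.04 0 0 0 0"

```text
time_s: 21.43
eef_pos: [0.4323, 0.1791, 0.1014]
eef_rot: [-0.0, 0.193, 0.981, 0.001]
wrist_force: [-1.5, 0.3, 2.4]
opening: 0.001
```

```bash
python3 - <<'E'
from clampgo import *
cg(-.062,0,.098)
E
```

```text
nest pos [-0.0528  0.0005  0.1014]
t 21.4333 pos [0.4323 0.1791 0.1014] toolx [-0.9252  0.3795  0.0013] tooly ang 67.7 z [-5.0e-04  2.2e-03 -1.0e+00] F [-1.5  0.3  2.4] open 0.001
shift units [ 0.0459 -0.0025  0.017 ]
turn units [ 0.0018 -0.0012 -0.0034]
```

Request:
arm_command:
  motion: "0.025 -0.002 0.03 0 0 0 0;0.02 0 0.035 0 0 0 0;0.012 0 0.03 0 0 0 0;0 0 0.025 0 0 0 0;0 0 0.02 0 0 0 0"

```text
time_s: 21.85
eef_pos: [0.4215, 0.183, 0.0694]
eef_rot: [0.0, 0.194, 0.981, 0.001]
wrist_force: [0.0, 1.4, 2.4]
opening: 0.002
```

```bash
python3 - <<'E'
from clampgo import *
cg(-.066,0,.061)
s=shot("side","d22");cv2.imwrite("pics/c25.png",cv2.resize(s["img"][60:240,190:340,::-1],None,fx=3.3,fy=3.3,interpolation=cv2.INTER_CUBIC))
E
```

```text
nest pos [-0.0643 -0.      0.0694]
t 21.85 pos [0.4215 0.183  0.0694] toolx [-9.250e-01  3.799e-01 -6.000e-04] tooly ang 67.67 z [ 0.0013  0.0016 -1.    ] F [0.  1.4 2.4] open 0.002
shift units [ 0.0083 -0.      0.0421]
turn units [ 0.0019  0.0006 -0.0038]
```

View pics/c25.png

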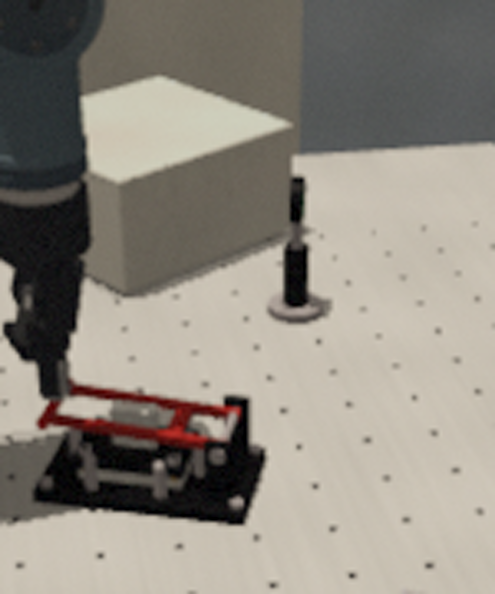

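Almost closed. Final gentle presses until the stop.

Request:
arm_command:
  motion: "0.004 0 0.015 0 0 0 0;0 0 0.012 0 0 0 0;0 0 0.01 0 0 0 0"

```text
time_s: 22.15
eef_pos: [0.4208, 0.1831, 0.061]
eef_rot: [0.0, 0.194, 0.981, 0.001]
wrist_force: [-1.6, 0.5, 2.6]
opening: 0.0
```

Request:
arm_command:
  motion: "0 0 0.008 0 0 0 0;0 0 0.008 0 0 0 0;0 0 0.008 0 0 0 0"

```text
time_s: 22.4
eef_pos: [0.4211, 0.1832, 0.0603]
eef_rot: [-0.001, 0.193, 0.981, 0.0]
wrist_force: [-11.0, -2.7, 23.9]
opening: 0.001
```

The stop is reached: z = 0.0603, and the force rises without movement. Now I'll retract and check.

Request:
arm_command:
  motion: "0 0 -0.02 0 0 0 0;0 0 -0.06 0 0 0 0;0 0 -0.12 0 0 0 0;0 0 -0.18 0 0 0 0;0 0 -0.18 0 0 0 0;0 0 -0.1 0 0 0 0;0 0 0 0 0 0 0;0 0 0 0 0 0 0;0 0 0 0 0 0 0"

```text
time_s: 23.15
eef_pos: [0.4209, 0.1824, 0.1974]
eef_rot: [-0.001, 0.193, 0.981, -0.001]
wrist_force: [-0.1, -0.1, 0.2]
opening: -0.002
```

```bash
python3 - <<'E'
from clampgo import *
cg(-.066,0,.2);shot("wrist","w23")
s=shot("side","d23");cv2.imwrite("pics/c26.png",cv2.resize(s["img"][130:240,180:310,::-1],None,fx=5,fy=5,interpolation=cv2.INTER_CUBIC))
d=load("d23");w=load("w23")
for a in (0,.1,.2): 
  for y in(-.034,.034):
    p=n2w(.075-.14*np.cos(a),y,.056+.14*np.sin(a));print(a,y,(np.array(proj(d,p))-[180,130])*5)
s=shot("scene","s23")
E
```

```text
nest pos [-0.0647 -0.0008  0.1974]
t 23.15 pos [0.4209 0.1824 0.1974] toolx [-0.9252  0.3795  0.0013] tooly ang 67.7 z [-1.8e-03 -8.0e-04 -1.0e+00] F [-0.1 -0.1  0.2] open -0.002
shift units [ 0.0068  0.0041 -0.0128]
turn units [-0.0013 -0.0013 -0.0034]
0 -0.034 [107.82021503 304.53977957]
0 0.034 [147.78667414 239.14669194]
0.1 -0.034 [106.70899336 281.3803162 ]
0.1 0.034 [147.02559472 216.6632809 ]
0.2 -0.034 [108.25219779 258.37410566]
0.2 0.034 [148.7940874  194.32965968]
```

View pics/c26.png

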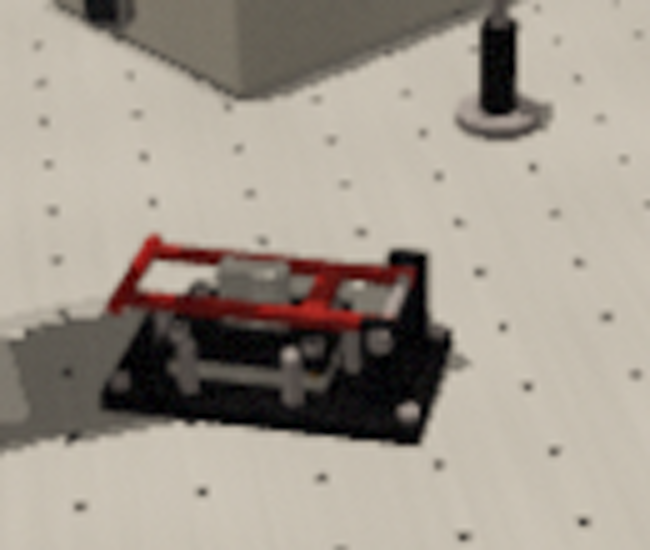

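View pics/w23.png

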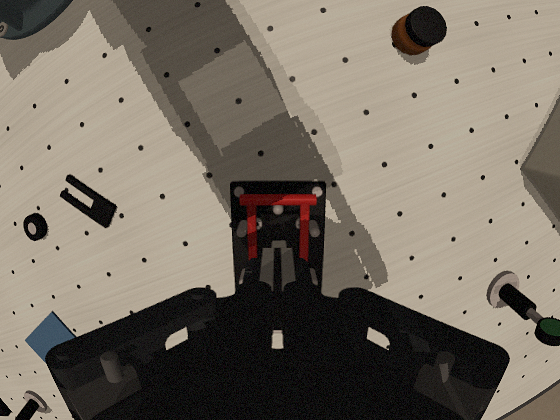

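View pics/s23.png

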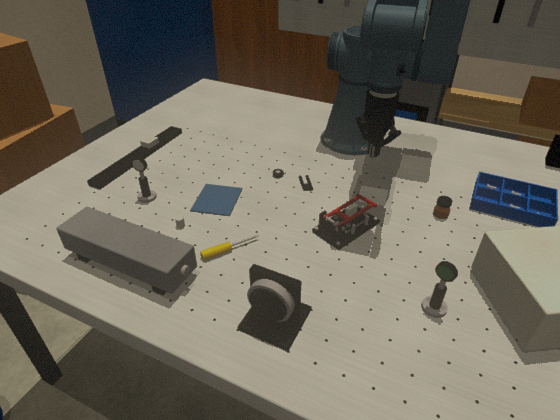

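The handle ends show at crop (118,306) and (153,240), which matches 0 rad. The bystanders look unmoved and the tool is clear, so I'll hand in.

```bash
python3 -c "
from bench import *
print(hand_in())"
```

```text
the job is handed in; nothing more can be done
None
```

The carrier plate is in the dowel nest, down on its stop screws, and the red clamp is fully closed over it. I handed in at about 23 s; `hand_in()` gives no verdict, so what follows is from my own checks.

- **Pressing the plate home:** I gripped the bar, centred the plate to about 0.4 mm of the nest with the wrist camera, and pressed it through the rails at about 7 N. It then stopped dead. A second press, about 12 N over the free-hanging reading, gave no movement. After release, the screw-head spacing put the underside at about 25–26 mm and level. The contact heights had suggested about 29–31 mm. The two differ by a few millimetres, but both lie within the stop-screw range.
- **Closing the clamp:** I pushed it over from behind with the shut fingers, then pressed it down from above until it stopped, with the handle at its closed height. The side picture afterwards matches 0 rad.
- **Force over target:** The first contact with the stop screws read 26 N at the wrist, above your 20 N guide but below the 40 N limit. The clamp's end stop also read about 24 N.
- **At the end:** The gripper was about 14 cm above the closed clamp handle and touching nothing. By eye in the last picture, the bystanders had not moved; I did not measure them.

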